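Change over an optical rail: park the target, load the keyed lens carriers, lock again

ROBOT

A 7-joint arm with a two-finger parallel gripper is mounted at the origin on the work surface. World frame = base frame: x ahead of the robot, y to its left, z up, the work surface at z = 0. Lengths are in m, angles in rad, forces in N, time in s.
With the tool pointing down it reaches from about 0.4 to 0.85 m from the base axis. Payload 4.5 kg.
Tool frame: the origin (TCP) lies at the centre of the arm's flange, where the gripper is bolted on; the fingertips stand 166 mm ahead of it and the grasp point (between the pads) lies 147 mm ahead of it (r.grip_depth is the distance from the TCP to the grasp point, in m); z points along the fingers, y is the line along which they close (so a half turn about z gives the same grasp; the last joint's range is limited). The gripper opens to 88 mm and grips with 3 to 60 N. Pads are 18 mm wide; open, the fingers measure 123 mm over their backs; the gripper's body (75 mm by 187 mm) begins 45 mm behind the grasp point.
Start: joints at [1.284, 0.689, -0.195, 1.565, 0.157, 0.902, -0.215], TCP at [0.197, -0.593, 0.405] pointing down, gripper open.
Joint ranges: [-3.01, 3.01], [-0.46, 2.08], [-1.47, 1.51], [0.13, 2.56], [-1, 4.14], [0.04, 2.09], [-2.66, 2.66]. Speed limits (rad/s): [2.57, 2.57, 3.14, 3.14, 3.14, 3.14, 3.14].

INTERFACE

Orientations are given as a unit quaternion [x, y, z, w].
In Python, from plant import status, cams, r, finder gives the robot as it stands.
- The arm moves only by the tool play_rows, never from a script. Its argument "rows" is a list of rows, each a list of 7 numbers: the opening in per cent of the stroke, from 0 (shut) to 100 (fully open), then the shift along the tool's x, y, z in m, then the turn, a rotation vector about the tool's x, y, z in degrees. A call has 1 to 8 rows; each row shifts and turns the commanded pose from where the row before left it, along the tool's axes as they then stand; what a row does not reach is not made up. A row lasts 1/8 s, in which the tool goes at most 62.5 mm and 10.7 degrees, less where a joint would pass 70% of its speed; a pose out of reach is approached as far as the arm can. A call with a gripper value outside its range is refused whole. The fingers move at their own pace and stop on an object; "grip_force" is the grip in N (left out, the last holds). Time passes only in rows, so rows that do not move let the fingers close. It gives the time, the measured TCP pose, the force, the opening and the grip force at its end, in the units of the state.
- status.get_state(): the state, without advancing time (a new reading comes with each control period).
- cams.snapshot(name): name is "side" or "top" or "wrist"; returns the picture (480x640x3 uint8, red, green, blue); there is no depth.
- cams.camera_params(name): a dict with "vfov" (degrees; the focal length in pixels is half the picture's height over the tangent of half this angle, whatever the lens; pixels are square), "cx", "cy" (the principal point, pixels), "distortion" ([k1, k2, p1, p2, k3] as OpenCV has them; the pictures are not rectified), "R" (3x3) and "t" (3): a world point X has camera coordinates R X + t; the wrist camera has in their place "tool_from_camera" (4x4, takes a point from camera to tool coordinates, whose origin is the TCP and whose axes are the flange's). Camera axes: x right, y down, z forward; pixel columns grow to the right and rows downward; lengths in m; the calibration is good to about 2 mm. A picture is of the moment at which its call begins: read the wrist's pose just before it. camera_params takes no time and is no camera call.
- r.finish_job(): hands the job in; it is judged then, once.
Trained networks look in the newest picture that a camera, given by its name, has taken for a name from the list of things; names that differ only in an ending like _2 or _b are one class to them, and where a whole thing is asked for, a point or a joint stands for the part that bears it (a point fixed in the world has none). Each returns a list of dicts, best first, with "score" (0 to 1); they miss things now and then, are a little off and sometimes report something else, mostly with a low value. They report only what shows in the picture. A call takes as long as a camera call. They do not tell look-alikes from the thing itself.
- finder.spot_in(camera, label): "at" ([x, y, z] in m, in the coordinates of the camera as it stood for that picture, good to about 4 mm: the middle of the surface that is visible of it).
- finder.regions_of(camera, label): "mask" (480x640 bool, what is visible of it).
The state is a dict: "clock": time; "q": joint angles; "qd": joint speeds; "joint_torque": joint torques, N m; "tool_pos": TCP position; "eef_rot": TCP orientation; "contact_force": force on the tool from outside, world axes, zero at the start; "moment": the same for the moment, N m; "opening": opening from 0.0 (shut) to 1.0 (fully open); "finger_force": force on a finger pad.
Only numpy, scipy, OpenCV 4.12 (cv2) and the standard library are available. Lean on these libraries where they do the work, as an engineer would, in place of code of your own. Each camera call takes 0.05 s, during which the arm holds its last target. There are 200 camera calls.

TASK

Unlock the long optical rail by pushing the lever at its end all the way over, away from the robot; then take the white alignment target off the rail and stand it astride the middle of the short parking rail. Then set every lens carrier from the bench on the long rail, each over a key of its own (any of the five), thumbscrew towards the robot's side so that it goes fully down and level, and when all are on pull the lever all the way back to lock. Also put the gauge bar away, lying along the middle of its sloped rest against the lip (at any time), and do not tip or shift the beaker or the bottle.

Things in the scene. Friction and masses are not known exactly. Their poses are not given: they have to be found in the camera images.
- lens0_mid (a point): Lens carrier, 100 mm high, 0.3 kg, may be absent; starts upright on the bench. Below, a black saddle 61 (x) x 60 (y) x 40 mm high with a channel 45 mm wide, 20 mm deep along y underneath. Above, from 40 to 100 mm, an upright black plate 50 (x) x 18 (y) mm with a round lens: grip it by the 50 or the 18 mm. This point: on the centre line, 50 mm above the underside; z up
- lens1_mid (a point): Another lens carrier, same as lens0 in all, may be absent. On every carrier a steel thumbscrew (18 mm dia) sticks out 14 mm from the middle of the saddle's -x side, 27 mm above the underside
- lens2_mid (a point): Another lens carrier, same as lens0 in all, may be absent. Underneath, the -x (thumbscrew) half of each carrier's channel roof has a cross slot, 14 mm along y and 10 mm deep, mid-length, for a rail key; the +x half is solid, so it goes fully down only with the thumbscrew on the keys' side
- lens3_mid (a point): Another lens carrier, same as lens0 in all, may be absent
- target_mid (a point): Alignment target, 130 mm high, 0.3 kg: the same saddle and thumbscrew (slot 44 mm wide), with an upright plain white plate, 50 (x) x 18 (y) mm, from 40 to 130 mm above the underside. Starts seated on the long rail over the key near st1. This point: on the centre line, 65 mm above the underside; z up
- st0 (a point): Place 0 of five on the long rail, middle of its flat top, 70 mm above the bench; x across the rail, away from the robot, y along it, z up. Fixed; position and yaw vary. The rail is an aluminium bar 40 mm wide, 30 mm deep, 360 mm long, top edges chamfered 5 mm, on two feet. A seated lens carrier has its axes along these and its point 30 mm above this one
- st1 (a point): Place 1 of the long rail, 72 mm from place 0 along y. At every place a dark steel key stands 8 mm above the rail top: 10 mm along y with a ridged top, covering only x = -15 to -4 mm, the half that faces the robot
- st2 (a point): Place 2 of the long rail, 72 mm on along y
- st3 (a point): Place 3 of the long rail, 72 mm on along y
- st4 (a point): Place 4 of the long rail, 72 mm on along y
- park_top (a point): Short parking rail, same bar section, 100 mm long, no keys, on one foot, fixed among the lens carriers (position and yaw vary). This point: middle of its flat top, 70 mm above the bench; x across, y along, z up. The parked target straddles it, either way round, within 30 mm of the middle, its point 45 mm above this one
- gauge_mid (a point): Gauge bar: a loose plain steel bar with dark graduation lines, 30 (x) x 120 (y) x 24 (z) mm, 0.25 kg, starts flat on the bench left of the carriers. This point: its centre
- rest_seat (a point): Plywood rest for the gauge bar, fixed (position and yaw vary): a plate 70 (x) x 140 (y) mm, tilted 15 degrees about y, low on its -x side, where a lip stands 8 mm off the plate; about 65 mm high. This point: the centre of a gauge bar lying in it, flat on the plate with a 30 x 120 face down and against the lip, length along y; x and y level, z up
- lock (a joint): Rail lock lever, rad: 0 = locked (ball leaning to the rail's -x side, towards the robot), 1.0 = unlocked (leaning equally far to +x). Starts locked, 0 to 0.1. Stays where it is left; about 1 N at the ball moves it
- lock_tip (a point): Lock lever: this point is the centre of a 26 mm steel ball on a 10 mm stick, 80 mm from the pivot, which is 72 mm above the bench on a block at the +y end of the long rail, 60 mm on the robot's side of its centre line. It swings in the rail's x-z plane, half a radian either side of upright
- beaker_mid (a point): Clear plastic beaker, 76 mm dia, 100 mm high, bystander; point on its axis half-way up, z up
- bottle_mid (a point): Small amber bottle, 52 mm dia, 85 mm high, bystander beyond the lever end of the rail; point on its axis half-way up, z up
Things that resemble listed ones, but are neither listed nor needed, are in the scene too. What is shaped like the part that bears lens1_mid but green or red is not meant.

How it is judged:
On the way, in this order (a step that is already met when the one before it is completed fails the run):
1. the lock lever is pushed over to unlocked (value of joint lock above 0.85 rad), for 0.1 s.
2. the alignment target stands released on the parking rail, the lever unlocked (x of target_mid in the frame of park_top between -0.007 and 0.007 m and y of target_mid in the frame of park_top between -0.03 and 0.03 m and z of target_mid in the frame of park_top between 0.04 and 0.049 m and angle between target_mid's own z axis and vertical below 0.06 rad and contact force between the fingers and target below 0.1 N and linear speed of target below 0.02 m/s and value of joint lock above 0.6 rad), for 0.2 s.
3. every lens carrier present is seated on the long rail, the lever still unlocked (((horizontal distance between lens0_mid and st0 below 0.007 m and z of lens0_mid in the frame of st0 between 0.025 and 0.033 m) or (horizontal distance between lens0_mid and st1 below 0.007 m and z of lens0_mid in the frame of st1 between 0.025 and 0.033 m) or (horizontal distance between lens0_mid and st2 below 0.007 m and z of lens0_mid in the frame of st2 between 0.025 and 0.033 m) or (horizontal distance between lens0_mid and st3 below 0.007 m and z of lens0_mid in the frame of st3 between 0.025 and 0.033 m) or (horizontal distance between lens0_mid and st4 below 0.007 m and z of lens0_mid in the frame of st4 between 0.025 and 0.033 m)) and angle between each of lens0_mid, lens1_mid, lens2_mid, lens3_mid's own z axis and vertical below 0.06 rad and angle between the x axis of each of lens0_mid, lens1_mid, lens2_mid, lens3_mid and the x axis of st0, either way round below 0.1 rad and contact force between the fingers and lens0 below 0.1 N and linear speed of each of lens0, lens1, lens2, lens3 below 0.02 m/s and ((horizontal distance between lens1_mid and st0 below 0.007 m and z of lens1_mid in the frame of st0 between 0.025 and 0.033 m) or (horizontal distance between lens1_mid and st1 below 0.007 m and z of lens1_mid in the frame of st1 between 0.025 and 0.033 m) or (horizontal distance between lens1_mid and st2 below 0.007 m and z of lens1_mid in the frame of st2 between 0.025 and 0.033 m) or (horizontal distance between lens1_mid and st3 below 0.007 m and z of lens1_mid in the frame of st3 between 0.025 and 0.033 m) or (horizontal distance between lens1_mid and st4 below 0.007 m and z of lens1_mid in the frame of st4 between 0.025 and 0.033 m)) and contact force between the fingers and lens1 below 0.1 N and ((horizontal distance between lens2_mid and st0 below 0.007 m and z of lens2_mid in the frame of st0 between 0.025 and 0.033 m) or (horizontal distance between lens2_mid and st1 below 0.007 m and z of lens2_mid in the frame of st1 between 0.025 and 0.033 m) or (horizontal distance between lens2_mid and st2 below 0.007 m and z of lens2_mid in the frame of st2 between 0.025 and 0.033 m) or (horizontal distance between lens2_mid and st3 below 0.007 m and z of lens2_mid in the frame of st3 between 0.025 and 0.033 m) or (horizontal distance between lens2_mid and st4 below 0.007 m and z of lens2_mid in the frame of st4 between 0.025 and 0.033 m)) and contact force between the fingers and lens2 below 0.1 N and ((horizontal distance between lens3_mid and st0 below 0.007 m and z of lens3_mid in the frame of st0 between 0.025 and 0.033 m) or (horizontal distance between lens3_mid and st1 below 0.007 m and z of lens3_mid in the frame of st1 between 0.025 and 0.033 m) or (horizontal distance between lens3_mid and st2 below 0.007 m and z of lens3_mid in the frame of st2 between 0.025 and 0.033 m) or (horizontal distance between lens3_mid and st3 below 0.007 m and z of lens3_mid in the frame of st3 between 0.025 and 0.033 m) or (horizontal distance between lens3_mid and st4 below 0.007 m and z of lens3_mid in the frame of st4 between 0.025 and 0.033 m)) and contact force between the fingers and lens3 below 0.1 N and value of joint lock above 0.6 rad), for 0.2 s.
At the end, for the whole second after the job is handed in: Target upright astride the parking rail (7 mm across, 30 mm along); every lens carrier present fully down over a key of the long rail (7 mm, 0.1 rad, level), released; lever below 0.15 rad; gauge bar at rest on the sloped rest near the lip (x of target_mid in the frame of park_top between -0.007 and 0.007 m and y of target_mid in the frame of park_top between -0.03 and 0.03 m and z of target_mid in the frame of park_top between 0.04 and 0.049 m and angle between each of target_mid, lens0_mid, lens1_mid, lens2_mid, lens3_mid's own z axis and vertical below 0.06 rad and contact force between the fingers and target below 0.1 N and linear speed of each of target, lens0, lens1, lens2, lens3, gauge below 0.02 m/s and ((horizontal distance between lens0_mid and st0 below 0.007 m and z of lens0_mid in the frame of st0 between 0.025 and 0.033 m) or (horizontal distance between lens0_mid and st1 below 0.007 m and z of lens0_mid in the frame of st1 between 0.025 and 0.033 m) or (horizontal distance between lens0_mid and st2 below 0.007 m and z of lens0_mid in the frame of st2 between 0.025 and 0.033 m) or (horizontal distance between lens0_mid and st3 below 0.007 m and z of lens0_mid in the frame of st3 between 0.025 and 0.033 m) or (horizontal distance between lens0_mid and st4 below 0.007 m and z of lens0_mid in the frame of st4 between 0.025 and 0.033 m)) and angle between the x axis of each of lens0_mid, lens1_mid, lens2_mid, lens3_mid and the x axis of st0, either way round below 0.1 rad and contact force between the fingers and lens0 below 0.1 N and ((horizontal distance between lens1_mid and st0 below 0.007 m and z of lens1_mid in the frame of st0 between 0.025 and 0.033 m) or (horizontal distance between lens1_mid and st1 below 0.007 m and z of lens1_mid in the frame of st1 between 0.025 and 0.033 m) or (horizontal distance between lens1_mid and st2 below 0.007 m and z of lens1_mid in the frame of st2 between 0.025 and 0.033 m) or (horizontal distance between lens1_mid and st3 below 0.007 m and z of lens1_mid in the frame of st3 between 0.025 and 0.033 m) or (horizontal distance between lens1_mid and st4 below 0.007 m and z of lens1_mid in the frame of st4 between 0.025 and 0.033 m)) and contact force between the fingers and lens1 below 0.1 N and ((horizontal distance between lens2_mid and st0 below 0.007 m and z of lens2_mid in the frame of st0 between 0.025 and 0.033 m) or (horizontal distance between lens2_mid and st1 below 0.007 m and z of lens2_mid in the frame of st1 between 0.025 and 0.033 m) or (horizontal distance between lens2_mid and st2 below 0.007 m and z of lens2_mid in the frame of st2 between 0.025 and 0.033 m) or (horizontal distance between lens2_mid and st3 below 0.007 m and z of lens2_mid in the frame of st3 between 0.025 and 0.033 m) or (horizontal distance between lens2_mid and st4 below 0.007 m and z of lens2_mid in the frame of st4 between 0.025 and 0.033 m)) and contact force between the fingers and lens2 below 0.1 N and ((horizontal distance between lens3_mid and st0 below 0.007 m and z of lens3_mid in the frame of st0 between 0.025 and 0.033 m) or (horizontal distance between lens3_mid and st1 below 0.007 m and z of lens3_mid in the frame of st1 between 0.025 and 0.033 m) or (horizontal distance between lens3_mid and st2 below 0.007 m and z of lens3_mid in the frame of st2 between 0.025 and 0.033 m) or (horizontal distance between lens3_mid and st3 below 0.007 m and z of lens3_mid in the frame of st3 between 0.025 and 0.033 m) or (horizontal distance between lens3_mid and st4 below 0.007 m and z of lens3_mid in the frame of st4 between 0.025 and 0.033 m)) and contact force between the fingers and lens3 below 0.1 N and x of gauge_mid in the frame of rest_seat between -0.009 and 0.013 m and y of gauge_mid in the frame of rest_seat between -0.035 and 0.035 m and z of gauge_mid in the frame of rest_seat between -0.006 and 0.01 m and angle between the y axis of gauge_mid and the y axis of rest_seat, either way round below 0.15 rad and contact force between the fingers and gauge below 0.1 N and value of joint lock below 0.15 rad); the robot touches nothing.
It fails at once if the beaker is tipped or shifted more than 50 mm (angle between beaker_mid's own z axis and vertical above 0.5 rad or distance of beaker_mid from where it was at the start of the episode above 0.05 m).
It fails at once if the bottle is tipped or shifted more than 50 mm (angle between bottle_mid's own z axis and vertical above 0.5 rad or distance of bottle_mid from where it was at the start of the episode above 0.05 m).
Of lens0, lens1, lens2, lens3 only 3 to 4 are there at a start; the rules pass over those that are not, and their reading is None.
At some moment in a run one of gauge may be knocked a few centimetres aside while the robot is not near it.
Once in a run the grip may slacken for a moment while it holds something.
It also fails if it takes over 210 s, if anything falls off the work surface, if the arm or the gripper's body presses on something with over 40 N, if the wrist force passes 120 N, or if a joint passes its speed limit or range.

## Working session

There is one attempt and no reset: what is moved stays moved. The work goes in short steps, Python scripts to look and compute and a tool call to move; the robot and the scene stay as the last step left them, time stands still between calls to the robot, and variables do not carry over. Pictures are saved under pics/ and viewed, at most 14 in all, crops included, and the job is handed in when it is done.

Besides the shell and the picture viewer there is one more tool, called after ">>>" by a JSON object that holds its "method" and its "body". play_rows: Moves the arm, as the interface text tells. Its arguments: {"type":"object","properties":{"rows":{"type":"array","items":{"type":"array","items":{"type":"number"}}},"grip_force":{"type":"number"}},"required":["rows"]}

```bash
ls; mkdir -p pics; cat > h.py <<'E'
import numpy as np, cv2
from plant import status, cams, r, finder
from scipy.spatial.transform import Rotation as R
def K(c):
    f=240/np.tan(np.radians(c['vfov'])/2); return np.array([[f,0,c['cx']],[0,f,c['cy']],[0,0,1.]])
def ext(name,s=None):
    c=cams.camera_params(name)
    if name!='wrist':
        Rc=np.array(c['R']);t=np.array(c['t']); return c,Rc.T,-Rc.T@t   # world_from_cam
    s=s or status.get_state(); T=np.array(c['tool_from_camera']); Rt=R.from_quat(s['eef_rot']).as_matrix()
    return c,Rt@T[:3,:3],Rt@T[:3,3]+np.array(s['tool_pos'])
def pix2w(name,uv,z,s=None):
    c,Rw,o=ext(name,s); uv=np.array(uv,float).reshape(-1,1,2)
    n=cv2.undistortPoints(uv,K(c),np.array(c['distortion']))[:,0]
    d=np.c_[n,np.ones(len(n))]@Rw.T; return o+d*((z-o[2])/d[:,2])[:,None]
def w2pix(name,X,s=None):
    c,Rw,o=ext(name,s); X=(np.array(X,float).reshape(-1,3)-o)@Rw
    return cv2.projectPoints(X.reshape(-1,1,3),np.zeros(3),np.zeros(3),K(c),np.array(c['distortion']))[0][:,0]
def save(name,fn):
    s=status.get_state(); im=cams.snapshot(name); cv2.imwrite('pics/'+fn,im[:,:,::-1]); return s,im
def cw(name,at,s=None):
    c,Rw,o=ext(name,s); return Rw@np.array(at)+o
def tool(s=None):
    s=s or status.get_state(); M=R.from_quat(s['eef_rot']).as_matrix(); return np.array(s['tool_pos']),M
def delta(tgt,s=None):  # world TCP shift -> tool axes
    p,M=tool(s); return M.T@(np.array(tgt)-p)
E
python3 - <<'E'
from h import *
s,_=save('top','top0.png')
for l in ['lens0_mid','target_mid','gauge_mid','lock_tip','beaker_mid','bottle_mid']:
    print(l,[(np.round(cw('top',d['at']),3).tolist(),np.round(w2pix('top',cw('top',d['at']))[0]).tolist(),round(d['score'],2)) for d in finder.spot_in('top',l)])
save('side','side0.png')
print(s['clock'],tool(s)[0],tool(s)[1].round(3).tolist(),s['opening'])
for n in ['top','side']: print(n,ext(n)[2],ext(n)[1].round(2).tolist())
print(cams.camera_params('wrist'))
E
```

```text
pics
lens0_mid [([0.394, 0.225, 0.038], [202.0, 286.0], 0.81)]
target_mid [([0.622, -0.095, 0.086], [348.0, 173.0], 0.62)]
gauge_mid [([0.411, 0.347, 0.022], [150.0, 280.0], 0.84)]
lock_tip [([0.527, 0.193, 0.149], [206.0, 212.0], 0.47)]
beaker_mid [([0.655, -0.3, 0.06], [439.0, 161.0], 0.86)]
bottle_mid [([0.609, 0.334, 0.056], [154.0, 189.0], 0.56)]
0.0 [ 0.19695142 -0.59281217  0.40392765] [[0.949, 0.315, -0.001], [0.315, -0.949, 0.002], [-0.0, -0.002, -1.0]] 0.9996743450018357
top [ 0.27821453 -0.0239416   1.06549795] [[-0.03, -0.98, 0.19], [-1.0, 0.03, -0.0], [-0.0, -0.19, -0.98]]
side [0.10926357 0.79288189 1.00649236] [[-0.92, -0.28, 0.28], [-0.39, 0.65, -0.65], [-0.0, -0.7, -0.71]]
{'vfov': 70.431795079435, 'cx': 315.9328128666568, 'cy': 238.53381845241603, 'distortion': array([-0.03831208,  0.        ,  0.        ,  0.        ,  0.        ]), 'tool_from_camera': array([[-1.75394595e-04, -9.60484881e-01, -2.78332107e-01,
         7.22871489e-02],
       [ 9.99999901e-01, -2.82331841e-04,  3.44124464e-04,
        -7.84672674e-05],
       [-4.09108362e-04, -2.78332019e-01,  9.60484836e-01,
         2.05367896e-02],
       [ 0.00000000e+00,  0.00000000e+00,  0.00000000e+00,
         1.00000000e+00]])}
```

View pics/top0.png

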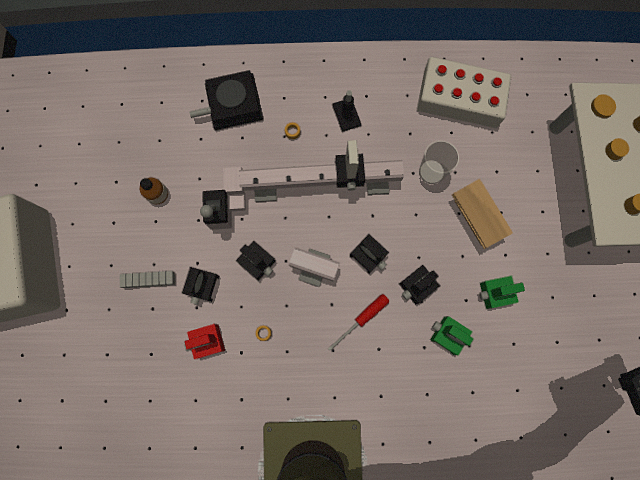

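View pics/side0.png

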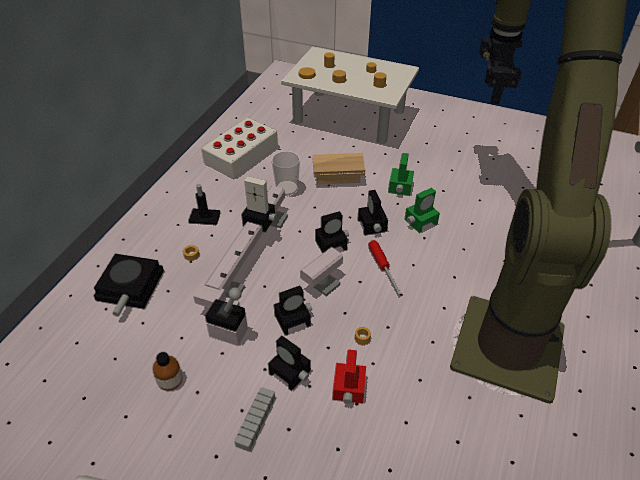

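Top view: the four black carriers are at (200,285), (257,260), (370,254) and (420,285). They are black saddles with lens plates. The green ones at (500,292) and (452,335) and the red one at (205,342) are decoys, as are the black post at (347,112) and the black box at (235,100). Also visible are the target (350,165), lever ball (206,211), parking rail (315,264), gauge (148,279), rest (481,214), beaker (438,163) and bottle (153,189). I'll confirm these in one enlarged crop.

```bash
python3 - <<'E'
from h import *
im=cv2.imread('pics/top0.png')[135:315,180:446]; cv2.imwrite('pics/crop0.png',cv2.resize(im,None,fx=3,fy=3,interpolation=cv2.INTER_CUBIC))
P=lambda uv,z: print(uv,z,pix2w('top',uv,z).round(3).tolist())
P([[240,178],[240,187],[402,162],[402,172]],.07)
P([[292,250],[339,265],[315,260]],.07)
P([[206,211]],.142)
P([[200,285],[257,260],[370,254],[420,285]],.05)
P([[481,214]],.05)
E
```

```text
[[240, 178], [240, 187], [402, 162], [402, 172]] 0.07 [[0.623, 0.14, 0.07], [0.603, 0.139, 0.07], [0.65, -0.216, 0.07], [0.627, -0.214, 0.07]]
[[292, 250], [339, 265], [315, 260]] 0.07 [[0.461, 0.029, 0.07], [0.426, -0.069, 0.07], [0.438, -0.019, 0.07]]
[[206, 211]] 0.142 [[0.531, 0.196, 0.142]]
[[200, 285], [257, 260], [370, 254], [420, 285]] 0.05 [[0.394, 0.228, 0.05], [0.445, 0.105, 0.05], [0.451, -0.137, 0.05], [0.381, -0.241, 0.05]]
[[481, 214]] 0.05 [[0.533, -0.387, 0.05]]
```

View pics/crop0.png

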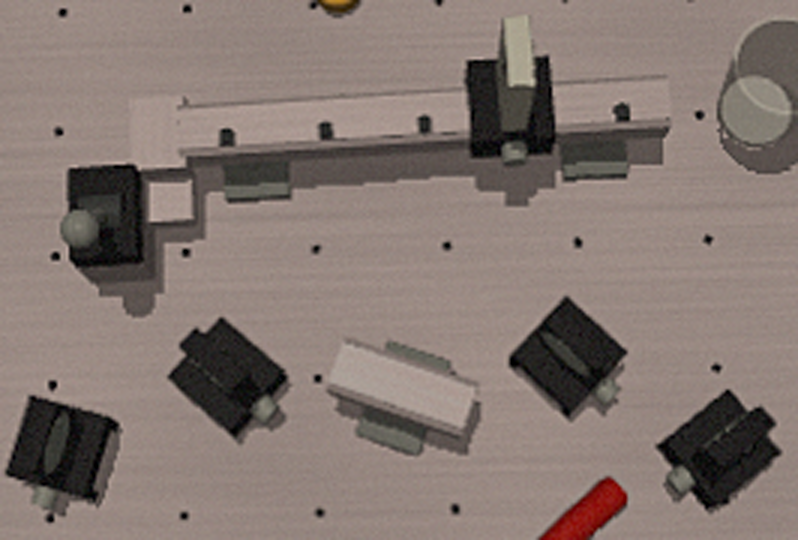

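The crop confirms four black carriers, each with a steel thumbscrew, the rail keys, the lever with its ball leaning to the robot's side, and the parking rail. I'm moving the wrist camera over the scene for finer measurement.

>>> {"method": "play_rows", "body": {"rows": [[100,0.041,-0.038,-0.008,0,0,0],[100,0.041,-0.038,-0.008,0,0,0],[100,0.041,-0.038,-0.008,0,0,0],[100,0.041,-0.038,-0.008,0,0,0],[100,0.041,-0.038,-0.008,0,0,0],[100,0.041,-0.038,-0.008,0,0,0],[100,0.041,-0.038,-0.008,0,0,0],[100,0.041,-0.038,-0.008,0,0,0]]}}

```text
clock: 1.4
tool_pos: [0.4132, -0.1995, 0.4693]
eef_rot: [0.987, 0.16, 0.0, 0.0]
contact_force: [0.9, -0.8, -0.1]
opening: 1.0
finger_force: 0.0
```

>>> {"method": "play_rows", "body": {"rows": [[60,0.041,-0.038,-0.008,0,0,0],[40,0.041,-0.038,-0.008,0,0,0],[20,0.041,-0.038,-0.008,0,0,0],[20,0.041,-0.038,-0.008,0,0,0],[20,0,0,0,0,0,7],[20,0,0,0,0,0,7],[20,0,0,0,0,0,0],[20,0,0,0,0,0,0]]}}

```text
clock: 2.4
tool_pos: [0.5201, -0.0053, 0.5008]
eef_rot: [0.999, 0.039, 0.0, 0.0]
contact_force: [-0.5, -0.7, -0.2]
opening: 0.202
finger_force: 0.0
```

```bash
python3 - <<'E'
from h import *
s,im=save('wrist','w1.png')
print(s['clock'],tool(s)[0].round(3),tool(s)[1].round(3).tolist(),s['opening'])
for l in ['lens0_mid','target_mid','gauge_mid','lock_tip','beaker_mid','bottle_mid']:
    print(l,[(np.round(cw('wrist',d['at'],s),3).tolist(),np.round(w2pix('wrist',cw('wrist',d['at'],s),s)[0]).tolist(),round(d['score'],2)) for d in finder.spot_in('wrist',l)])
E
```

```text
2.4 [ 0.52  -0.005  0.501] [[0.997, 0.078, 0.0], [0.078, -0.997, -0.0], [0.0, 0.0, -1.0]] 0.20168030471783605
lens0_mid [([0.413, 0.229, 0.044], [140.0, 262.0], 0.83)]
target_mid [([0.627, -0.087, 0.124], [406.0, 111.0], 0.92)]
gauge_mid [([0.418, 0.349, 0.023], [65.0, 248.0], 0.9)]
lock_tip [([0.538, 0.188, 0.146], [122.0, 183.0], 0.68)]
beaker_mid [([0.652, -0.313, 0.069], [587.0, 112.0], 0.81)]
bottle_mid [([0.613, 0.341, 0.055], [34.0, 102.0], 0.69), ([0.623, 0.099, 0.066], [233.0, 106.0], 0.64), ([0.443, -0.012, 0.071], [317.0, 262.0], 0.57)]
```

View pics/w1.png

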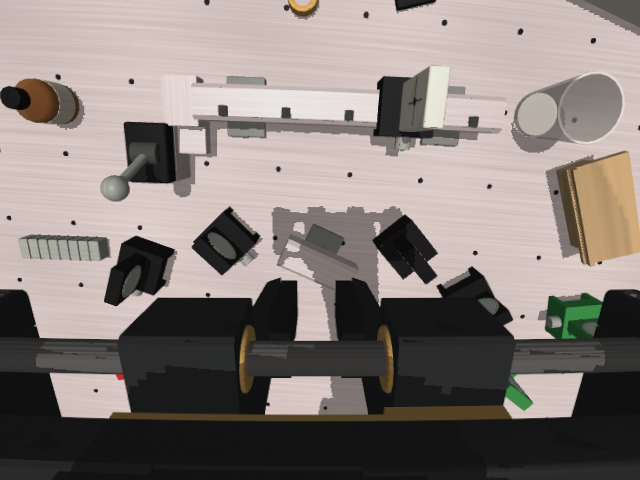

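Wrist view: the rail keys are at (223,111), (285,113), (349,115) and (473,121), the lever ball at (115,188), and the target at (425,95). I'll compute the rail frame and lever from these, and write a silhouette fit for the carriers.

```bash
cat >> h.py <<'E'
from scipy.optimize import minimize
def box(x0,x1,y0,y1,z0,z1): return np.array([[x,y,z] for x in(x0,x1) for y in(y0,y1) for z in(z0,z1)])
CAR=[box(-.0305,.0305,-.03,.03,0,.04),box(-.025,.025,-.009,.009,.04,.1)]
def place(B,p,z): 
    c,s=np.cos(p[2]),np.sin(p[2]); return B@np.array([[c,s,0],[-s,c,0],[0,0,1]])+[p[0],p[1],z]
def fit(name,im,p0,boxes,z,maskf,s=None,rad=.075,up=4):
    """silhouette fit of x,y,yaw; boxes standing at height z; maskf(gray,hsv)->bool"""
    c,Rw,o=ext(name,s); Km=K(c); D=np.array(c['distortion'])
    def proj(X): return cv2.projectPoints(((X-o)@Rw).reshape(-1,1,3),np.zeros(3),np.zeros(3),Km,D)[0][:,0]
    g=cv2.cvtColor(im,cv2.COLOR_RGB2GRAY); h=cv2.cvtColor(im,cv2.COLOR_RGB2HSV)
    w=np.vstack([proj(place(box(-rad,rad,-rad,rad,0,.1),p0,z))]); a=np.maximum(w.min(0).astype(int),0); b=w.max(0).astype(int)
    m=maskf(g,h).astype(np.uint8)[a[1]:b[1],a[0]:b[0]]
    n,l,st,ce=cv2.connectedComponentsWithStats(m)
    pc=proj(place(np.array([[0,0,boxes[0][:,2].mean()]]),p0,z))[0]-a
    k=1+np.argmin([np.hypot(*(ce[i]-pc))-.1*np.sqrt(st[i,4]) if st[i,4]>60 else 1e9 for i in range(1,n)])
    m=(l==k).astype(np.uint8); cs,_=cv2.findContours(m,cv2.RETR_EXTERNAL,cv2.CHAIN_APPROX_NONE); cv2.drawContours(m,cs,-1,1,-1)
    M=cv2.resize(m*255,None,fx=up,fy=up,interpolation=cv2.INTER_LINEAR)>127
    def cost(p):
        r_=np.zeros(M.shape,np.uint8)
        for B in boxes:
            q=(proj(place(B,p,z))-a+.5)*up; cv2.fillConvexPoly(r_,cv2.convexHull((q*16).astype(np.int32)),1,shift=4)
        return 1-(M&(r_>0)).sum()/(M|(r_>0)).sum()
    best=None
    for dy in np.radians([-25,-12,0,12,25]):
        q0=np.array(p0)+[0,0,dy]
        sim=np.vstack([q0,q0+[.008,0,0],q0+[0,.008,0],q0+[0,0,.15]])
        rs=minimize(cost,q0,method='Nelder-Mead',options=dict(initial_simplex=sim,xatol=1e-5,fatol=1e-5))
        if best is None or rs.fun<best.fun: best=rs
    return best.x,1-best.fun
dark=lambda g,h:g<55
E
cat > m1.py <<'E'
from h import *
s={'tool_pos':[0.5201,-0.0053,0.5008],'eef_rot':R.from_matrix(np.array([[0.997,0.078,0],[0.078,-0.997,0],[0,0,-1]])).as_quat()}
im=cv2.imread('pics/w1.png')[:,:,::-1].copy(); g=cv2.cvtColor(im,cv2.COLOR_RGB2GRAY)
c=[]
for u,v in [(473,121),(349,115),(285,113),(223,111)]:
    sub=(g[v-9:v+10,u-9:u+10]<80); y,x=np.nonzero(sub); c.append((u-9+x.mean(),v-9+y.mean()));print(sub.sum(),x.min(),x.max(),y.min(),y.max())
k=pix2w('wrist',c,.076,s); print(k.round(4).tolist())
n=np.array([0,2,3,4]); A=np.polyfit(n,k[:,:2],1); print('fit',A, 'res mm',(1000*(k[:,:2]-np.outer(n,A[0])-A[1])).round(1).tolist(),np.hypot(*A[0]))
yv=A[0]/np.hypot(*A[0]); yaw=np.arctan2(-yv[0],yv[1]); xv=np.array([yv[1],-yv[0]])
print('yaw',np.degrees(yaw)); mid=A[1]+2*A[0]
for i in range(5): print('st',i,(mid+(i-2)*.072*yv+.0095*xv).round(4))
print('ball',pix2w('wrist',[[115,188]],.142,s).round(4))
imt=cv2.imread('pics/top0.png')[:,:,::-1].copy()
for p in [(.394,.228,-.2),(.445,.105,.7),(.451,-.137,.7),(.381,-.241,-.7)]:
    x,q=fit('top',imt,p,CAR,0,dark); print('top',x.round(4),np.degrees(x[2]).round(1),q.round(3))
for p in [(.394,.228,-.2),(.445,.105,.7),(.451,-.137,.7)]:
    x,q=fit('wrist',im,p,CAR,0,dark,s); print('wrist',x.round(4),np.degrees(x[2]).round(1),q.round(3))
E
python3 m1.py
```

```text
88 5 14 5 14
70 5 12 4 14
79 6 13 4 13
83 5 13 4 13
[[0.6279, -0.1763, 0.076], [0.6224, -0.0343, 0.076], [0.6198, 0.0367, 0.076], [0.6166, 0.1073, 0.076]]
fit [[-0.00278582  0.07092645]
 [ 0.62794063 -0.17619979]] res mm [[-0.1, -0.1], [0.1, 0.1], [0.2, 0.2], [-0.2, -0.2]] 0.07098113427866765
yaw 2.24928229308736
st 0 [ 0.6375 -0.1779]
st 1 [ 0.6347 -0.1059]
st 2 [ 0.6319 -0.034 ]
st 3 [0.629 0.038]
st 4 [0.6262 0.1099]
ball [[0.5315 0.1986 0.142 ]]
top [ 0.3991  0.2332 -0.3048] -17.5 0.891
top [0.4484 0.112  0.8121] 46.5 0.916
top [ 0.4566 -0.1375  0.7888] 45.2 0.913
top [ 0.385  -0.2446 -0.9369] -53.7 0.914
wrist [ 0.4011  0.236  -0.3337] -19.1 0.811
wrist [0.4503 0.1142 0.832 ] 47.7 0.893
wrist [ 0.4582 -0.1346  0.7856] 45.0 0.945
```

>>> {"method": "play_rows", "body": {"rows": [[20,-0.004,-0.05,0,0,0,0],[20,-0.004,-0.05,0,0,0,0],[20,-0.004,-0.05,0,0,0,0],[20,-0.004,-0.051,0,0,0,0],[20,0,0,0.05,0,0,0],[20,0,0,0.05,0,0,0],[20,0,0,0.05,0,0,0],[20,0,0,0.05,0,0,0]]}}

```text
clock: 3.75
tool_pos: [0.4891, 0.194, 0.2994]
eef_rot: [0.999, 0.038, 0.001, -0.0]
contact_force: [-0.5, 0.2, 0.4]
opening: 0.199
finger_force: 0.0
```

>>> {"method": "play_rows", "body": {"rows": [[20,0,0,0,0,0,0],[20,0.015,0,0,0,0,0],[20,0.015,0,0,0,0,0],[20,0.015,0,0,0,0,0],[20,0.015,0,0,0,0,0],[20,0.015,0,0,0,0,0],[20,0.01,0,0,0,0,0],[20,0,0,0,0,0,0]]}}

```text
clock: 4.75
tool_pos: [0.5745, 0.2005, 0.3021]
eef_rot: [0.999, 0.038, 0.001, -0.001]
contact_force: [-0.2, -0.1, -0.2]
opening: 0.202
finger_force: 0.0
```

```bash
python3 - <<'E'
from h import *
s,im=save('top','t2.png')
cv2.imwrite('pics/t2c.png',cv2.resize(im[150:270,150:280,::-1],None,fx=4,fy=4))
s,im=save('wrist','w2.png')
d=finder.spot_in('wrist','lock_tip'); print([(cw('wrist',x['at'],s).round(4),x['score']) for x in d])
print(tool(s)[0],s['contact_force'])
E
```

```text
[(array([0.599 , 0.1985, 0.1546]), 0.9)]
[0.57393476 0.20078021 0.30178871] [-0.11331895  0.66940127  0.34964541]
```

View pics/w2.png

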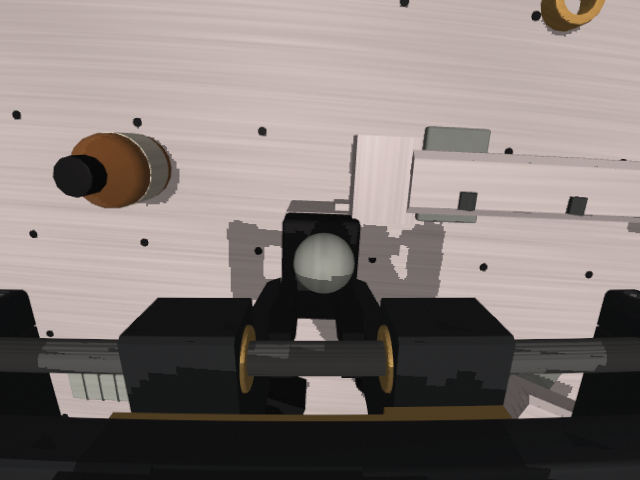

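The lever ball is centred between the fingers at (324,263) and the lever is most of the way over. I'll push on to the stop.

>>> {"method": "play_rows", "body": {"rows": [[20,0.008,0,0,0,0,0],[20,0.006,0,0,0,0,0],[20,0.004,0,0,0,0,0],[20,0,0,0,0,0,0]]}}

```text
clock: 5.4
tool_pos: [0.5874, 0.2002, 0.2989]
eef_rot: [0.999, 0.038, -0.008, 0.003]
contact_force: [-13.5, -4.2, 4.7]
opening: 0.201
finger_force: 6.8
```

```bash
python3 - <<'E'
from h import *
s,im=save('wrist','w3.png')
d=finder.spot_in('wrist','lock_tip'); print([(cw('wrist',x['at'],s).round(4),x['score']) for x in d])
g=cv2.cvtColor(im,cv2.COLOR_RGB2GRAY)
# keys / rail edges for refined rail frame
c=[]
cv2.imwrite('pics/w3c.png',cv2.resize(im[130:330,240:640,::-1],None,fx=2,fy=2))
E
```

```text
[(array([0.605 , 0.1978, 0.1499]), 0.74), (array([0.623 , 0.1366, 0.0715]), 0.69)]
```

View pics/w3c.png

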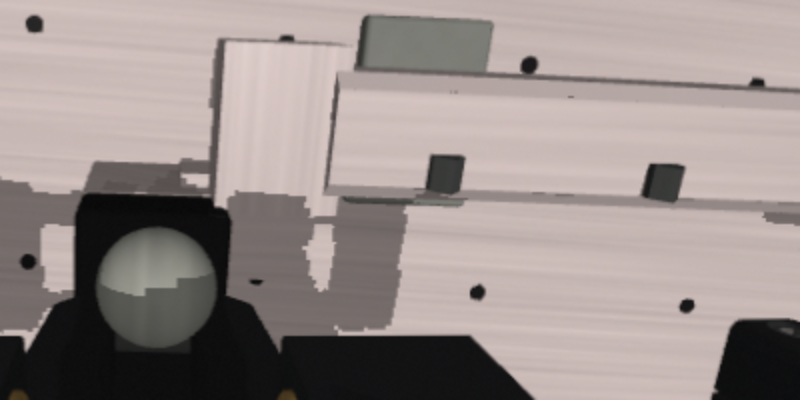

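>>> {"method": "play_rows", "body": {"rows": [[20,-0.035,0,0,0,0,0],[40,0,0,-0.05,0,0,0],[50,0,0,-0.05,0,0,2.2],[50,-0.004,0.061,0,0,0,0],[50,-0.004,0.061,0,0,0,0],[50,-0.004,0.061,0,0,0,0],[50,-0.004,0.06,0,0,0,0],[50,-0.004,0.06,0,0,0,0]]}}

```text
clock: 6.5
tool_pos: [0.5486, -0.1063, 0.4011]
eef_rot: [1.0, 0.019, 0.001, 0.0]
contact_force: [0.7, -0.5, -0.9]
opening: 0.501
finger_force: 0.0
```

>>> {"method": "play_rows", "body": {"rows": [[50,0,0,0,0,0,0]]}}

```text
clock: 6.62
tool_pos: [0.5478, -0.1112, 0.4007]
eef_rot: [1.0, 0.013, 0.0, 0.002]
contact_force: [0.1, 1.5, 0.6]
opening: 0.5
finger_force: 0.0
```

```bash
cat > m2.py <<'E'
from h import *
s,im=save('wrist','w4.png'); g=cv2.cvtColor(im,cv2.COLOR_RGB2GRAY)
p,M=tool(s); print(p.round(4),M.round(3).tolist(),s['opening'])
S=np.array([[.6375,-.1779],[.6319,-.034],[.629,.038],[.6262,.1099]]); xv=np.array([.9992,.0393])
pk=w2pix('wrist',np.c_[S-.0095*xv,[.077]*4],s); print('pred',pk.round(0).tolist())
c=[]
for u,v in pk.round().astype(int):
    if not(12<u<628 and 12<v<468): c.append((np.nan,)*2);continue
    sub=(g[v-14:v+15,u-14:u+15]<80); n,l,st,ce=cv2.connectedComponentsWithStats(sub.astype(np.uint8)); i=1+np.argmax(st[1:,4]) if n>1 else 0
    c.append((u-14+st[i,0]+st[i,2]/2-.5,v-14+st[i,1]+st[i,3]/2-.5)); print(st[i].tolist())
k=pix2w('wrist',c,.076,s); print('keys',k.round(4).tolist())
for l in ['target_mid']:
    print(l,[(np.round(cw('wrist',d['at'],s),3).tolist(),round(d['score'],2)) for d in finder.spot_in('wrist',l)])
E
python3 m2.py
```

```text
[ 0.5478 -0.1112  0.4007] [[1.0, 0.027, 0.0], [0.027, -1.0, -0.004], [-0.0, 0.004, -1.0]] 0.5003721300109053
pred [[395.0, 133.0], [227.0, 135.0], [144.0, 137.0], [64.0, 140.0]]
[7, 7, 11, 14, 144]
[10, 8, 12, 13, 128]
[11, 7, 14, 13, 143]
[12, 7, 14, 13, 147]
keys [[0.6285, -0.1766, 0.076], [0.6227, -0.0353, 0.076], [0.6206, 0.0352, 0.076], [0.6172, 0.106, 0.076]]
target_mid [([0.635, -0.099, 0.091], 0.8), ([0.422, 0.209, 0.026], 0.19)]
```

View pics/w4.png

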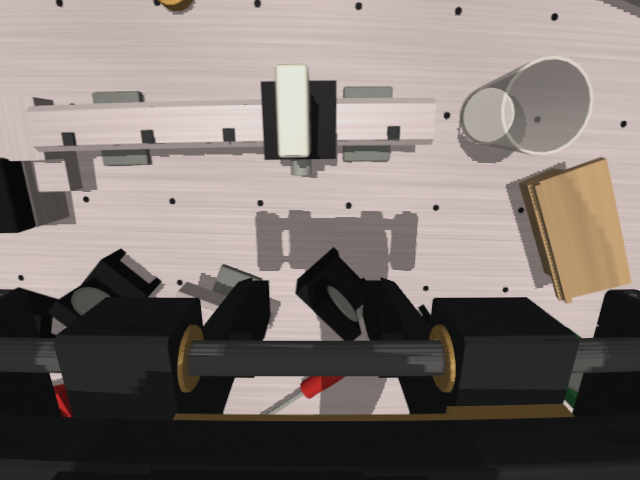

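View: the target plate top is around (292,110) and the saddle spans columns 262–336, so it is clear to grasp. I'll compute the target y from those edges and the park frame from the top picture.

```bash
python3 - <<'E'
from h import *
s={'tool_pos':[0.5478,-0.1112,0.4007],'eef_rot':[1,.0135,0,.002]}
print('plate',pix2w('wrist',[[277,110],[309,110]],.18,s).round(4).tolist(),'saddle',pix2w('wrist',[[262.5,120],[336,120]],.09,s).round(4).tolist(), 'screw',pix2w('wrist',[[301,165]],.077,s).round(4))
im=cv2.imread('pics/top0.png')[:,:,::-1].copy()
g=cv2.cvtColor(im,cv2.COLOR_RGB2GRAY); print(g[255:275,290:342:3])
PK=[box(-.015,.015,-.05,.05,.07,.07),box(-.02,.02,-.05,.05,.04,.065)]
for t in (185,170,155):
    x,q=fit('top',im,(.438,-.019,-.35+0),PK,0,lambda g,h:g>t); print(t,x.round(4),np.degrees(x[2]),q)
E
```

```text
plate [[0.6358, -0.0879, 0.18], [0.6362, -0.1056, 0.18]] saddle [[0.6349, -0.0666, 0.09], [0.6364, -0.1262, 0.09]] screw [[ 0.5989 -0.0979  0.077 ]]
[[139 164 162 162 158 160 161 161 126 116 103 101 103  93 145 147 146 147]
 [137 159 156 161 159 156 162 160 165 124 111 102  98  86 146 141 145 142]
 [144 159 159 161 160 163 159 157 161 162 126 112 105  82 145 145 146 141]
 [150 161 158 162 163 161 158 155 159 159 164 124 110 109 147 148 148 148]
 [154 164 164 159 162 161 161 162 158 160 160 162 124 110 126 152 148 150]
 [158 161 164 162 159 158 160 164 161 157 157 161 160 125 114 140 148 144]
 [162 161 165 160 163 157 159 160 162 153 158 158 163 157 116 113 139 145]
 [151 163 166 162 160 161 162 163 159 160 158 159 157 161 146 110 113 143]
 [114 153 161 164 162 164 159 154 159 159 159 156 155 159 164 141 114 143]
 [111 115 150 161 162 159 162 160 159 163 158 157 159 158 159 163 140 151]
 [ 80 114 114 154 163 164 160 163 161 159 161 161 156 157 159 157 131 145]
 [ 80  84 114 108 151 163 160 164 162 158 157 160 159 155 157 156 139 140]
 [132  53  92 115 118 155 161 158 159 166 157 158 1
[... 377 characters left out ...]
 159 161 163  87 148]
 [134 121  89  79  53  58  52  59 108 118 118 153 159 157 161 146  88 150]
 [137 139 123  84  59  54  51  60  66 109 114 114 153 161 159 127  82 150]]Traceback (most recent call last):
  File "<stdin>", line 8, in <module>
  File "h.py", line 41, in fit
    k=1+np.argmin([np.hypot(*(ce[i]-pc))-.1*np.sqrt(st[i,4]) if st[i,4]>60 else 1e9 for i in range(1,n)])
        ~~~~~~~~~^^^^^^^^^^^^^^^^^^^^^^^^^^^^^^^^^^^^^^^^^^^^^^^^^^^^^^^^^^^^^^^^^^^^^^^^^^^^^^^^^^^^^^^^
    return _wrapfunc(a, 'argmin', axis=axis, out=out, **kwds)
    return _wrapit(obj, method, *args, **kwds)
    result = getattr(arr, method)(*args, **kwds)
ValueError: attempt to get argmin of an empty sequence
```

>>> {"method": "play_rows", "body": {"rows": [[50,0.044,-0.006,0,0,0,0],[50,0.044,-0.0055,0,0,0,0],[50,0,0,0,0,0,0],[50,0,0,0,0,0,0]]}}

```text
clock: 7.22
tool_pos: [0.6353, -0.0879, 0.4004]
eef_rot: [1.0, 0.02, -0.001, -0.0]
contact_force: [-0.2, -0.6, 0.5]
opening: 0.498
finger_force: 0.0
```

>>> {"method": "play_rows", "body": {"rows": [[50,0,0.009,0.03,0,0,0],[50,0,0,0.04,0,0,0],[50,0,0,0.033,0,0,0],[50,0,0,0,0,0,0],[15,0,0,0,0,0,0],[15,0,0,0,0,0,0],[15,0,0,0,0,0,0],[15,0,0,0,0,0,0]], "grip_force": 30}}

```text
clock: 8.22
tool_pos: [0.6364, -0.0983, 0.2988]
eef_rot: [1.0, 0.019, 0.001, -0.0]
contact_force: [-1.4, 0.6, 5.6]
opening: 0.201
finger_force: 30.0
```

>>> {"method": "play_rows", "body": {"rows": [[0,0,0,-0.02,0,0,0],[0,0,0,-0.04,0,0,0],[0,0,0,-0.05,0,0,0],[0,-0.05,0,-0.02,0,0,0],[0,-0.055,-0.01,0,0,0,0],[0,-0.055,-0.02,0,0,0,0],[0,-0.04,-0.02,0,0,0,0],[0,0,0,0,0,0,0]]}}

```text
clock: 9.22
tool_pos: [0.4308, -0.0554, 0.4276]
eef_rot: [1.0, 0.02, -0.002, 0.0]
contact_force: [0.8, -0.6, -2.8]
opening: 0.199
finger_force: 30.0
```

```bash
python3 - <<'E'
from h import *
c=np.array([(347,340),(478,385),(463,432),(329,388)])/3+[180,135]-.33
w=pix2w('top',c,.068); print(w.round(4).tolist(), w.mean(0))
e=np.r_[[w[0]-w[1]],[w[3]-w[2]]]; print(np.hypot(e[:,0],e[:,1]), np.degrees(np.arctan2(-e[:,0],e[:,1])), np.hypot(*(w[0]-w[3])[:2]))
s,im=save('wrist','w5.png'); p,M=tool(s); print(p,s['opening'])
E
```

```text
[[0.4651, 0.0219, 0.068], [0.4304, -0.0692, 0.068], [0.3977, -0.0576, 0.068], [0.4312, 0.0351, 0.068]] [ 0.43110319 -0.01743638  0.068     ]
[0.09741959 0.09858309] [-20.81531432 -19.90442311] 0.03631178339915946
[ 0.43079353 -0.05535121  0.42759957] 0.19948369464156496
```

View pics/w5.png

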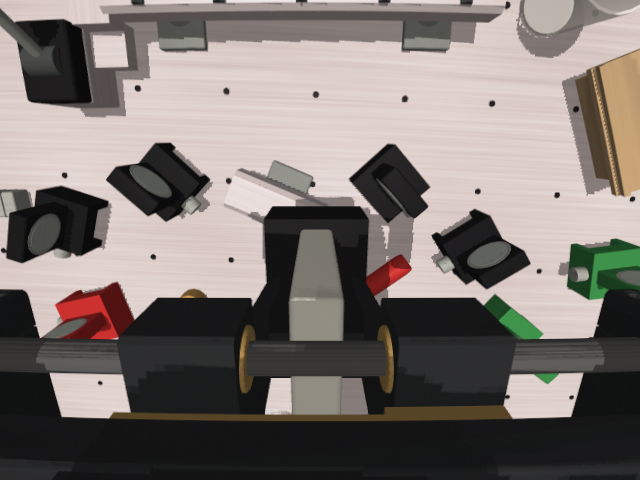

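View: the target is held straight. Park's left end corners are near (238,169) and (224,207), carrier B is at (160,180), C (390,182), D (482,247) and A (57,225).

```bash
python3 - <<'E'
from h import *
s={'tool_pos':[.4308,-.0554,.4276],'eef_rot':[1.0,.02,-.002,0]}
im=cv2.imread('pics/w5.png')[:,:,::-1].copy()
print('endcorners',pix2w('wrist',[[238,169],[224,207]],.066,s).round(4).tolist(), 'far pt', pix2w('wrist',[[283,190],[310,201]],.066,s).round(4).tolist())
xa=np.array([np.cos(np.radians(-20.3)),np.sin(np.radians(-20.3))]);ya=np.array([-xa[1],xa[0]])
for cx in [(.4311,-.0174)]:
    q=[[*(np.array(cx)+a*xa+b*ya),.065] for a,b in((.02,.05),(-.02,.05),(.02,0),(.02,-.02))]; print('pred pix',w2pix('wrist',q,s).round(1).tolist())
for n,p in zip('ABCD',[(.399,.234,-.31),(.449,.113,.82),(.457,-.137,.79),(.385,-.2446,-.93)]):
    x,q=fit('wrist',im,p,CAR,0,dark,s); print(n,x.round(4),np.degrees(x[2]).round(1),q.round(3))
E
```

```text
endcorners [[0.4713, 0.0234, 0.066], [0.4326, 0.0386, 0.066]] far pt [[0.4522, -0.0213, 0.066], [0.4421, -0.0488, 0.066]]
pred pix [[239.2, 173.2], [226.5, 209.7], [286.0, 192.3], [304.4, 199.8]]
A [ 0.4013  0.2362 -0.3205] -18.4 0.732
B [0.4512 0.1133 0.8311] 47.6 0.737
C [ 0.4586 -0.1349  0.7663] 43.9 0.912
D [ 0.3882 -0.2416 -0.8964] -51.4 0.876
```

>>> {"method": "play_rows", "body": {"rows": [[0,0.004,-0.023,0,0,0,0],[0,0.0035,-0.023,0,0,0,0],[0,0,0,0.01,0,0,7.5],[0,0,0,0.02,0,0,7.5],[0,0,0,0.02,0,0,7.6],[0,0,0,0.02,0,0,0],[0,0,0,0,0,0,0],[0,0,0,0,0,0,0]]}}

```text
clock: 10.28
tool_pos: [0.441, -0.0101, 0.3581]
eef_rot: [0.984, -0.177, 0.001, -0.0]
contact_force: [0.3, 0.9, -2.8]
opening: 0.204
finger_force: 30.0
```

>>> {"method": "play_rows", "body": {"rows": [[0,-0.0045,0,0.015,0,0,0],[0,0,0,0.02,0,0,0],[0,0,0,0.01,0,0,0],[0,0,0,0.006,0,0,0],[0,0,0,0.005,0,0,0],[0,0,0,0.003,0,0,0],[0,0,0,0,0,0,0],[0,0,0,0,0,0,0]]}}

```text
clock: 11.28
tool_pos: [0.4359, -0.0084, 0.2988]
eef_rot: [0.984, -0.177, 0.0, -0.0]
contact_force: [0.1, 0.4, -3.2]
opening: 0.202
finger_force: 30.0
```

>>> {"method": "play_rows", "body": {"rows": [[0,0,0,0.002,0,0,0],[0,0,0,0.001,0,0,0],[0,0,0,0,0,0,0]]}}

```text
clock: 11.65
tool_pos: [0.4358, -0.0084, 0.2984]
eef_rot: [0.984, -0.177, 0.002, -0.0]
contact_force: [-6.0, 0.3, 34.6]
opening: 0.207
finger_force: 30.0
```

>>> {"method": "play_rows", "body": {"rows": [[25,0,0,0,0,0,0],[35,0,0,0,0,0,0],[50,0,0,0,0,0,0],[50,0,0,-0.02,0,0,0],[50,0,0,-0.05,0,0,0],[50,0,0,-0.05,0,0,0],[50,-0.05,0,-0.03,0,0,-7.5],[50,0,0,0,0,0,-7.5]]}}

```text
clock: 12.65
tool_pos: [0.3866, 0.0098, 0.4473]
eef_rot: [0.999, -0.044, 0.001, 0.0]
contact_force: [-0.6, -0.4, -0.0]
opening: 0.501
finger_force: 0.0
```

```bash
python3 - <<'E'
from h import *
s,im=save('wrist','w6.png'); p,M=tool(s); print(p,s['opening'])
s,im=save('side','s6.png'); cv2.imwrite('pics/s6c.png',cv2.resize(im[200:420,200:420,::-1],None,fx=2.5,fy=2.5))
for l in ['target_mid']:
    print(l,[(np.round(cw('side',d['at'],s),3).tolist(),round(d['score'],2)) for d in finder.spot_in('side',l)])
E
```

```text
[0.38662517 0.00983515 0.44734165] 0.5005012995300357
target_mid [([0.421, 0.009, 0.094], 0.55)]
```

View pics/s6c.png

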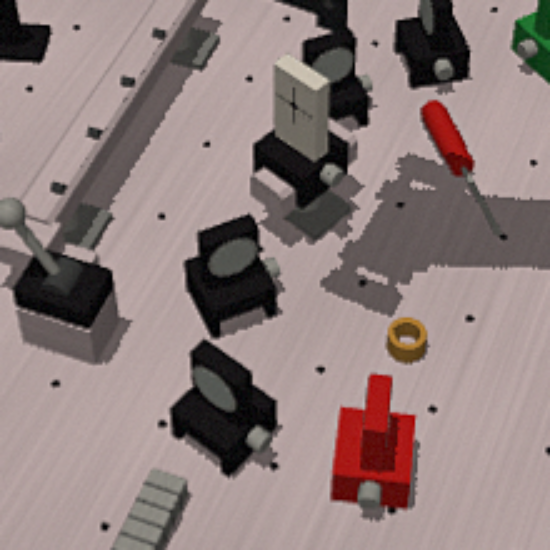

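The target stands upright astride the parking rail at (300,130) in the crop, released. Next is carrier C.

>>> {"method": "play_rows", "body": {"rows": [[50,0.028,0.046,0,0,0,0],[50,0.028,0.046,0,0,0,0],[50,0.0285,0.046,0,0,0,0],[50,0,0,0,0,0,-9.8],[50,0,0,0,0,0,-9.8],[50,0,0,0,0,0,-9.8],[50,0,0,0,0,0,-9.8],[50,0,0,0,0,0,-9.8]]}}

```text
clock: 13.8
tool_pos: [0.4604, -0.1368, 0.4447]
eef_rot: [0.928, 0.372, -0.001, -0.001]
contact_force: [-0.0, 0.1, -0.5]
opening: 0.5
finger_force: 0.0
```

>>> {"method": "play_rows", "body": {"rows": [[50,0,0,0,0,0,0],[50,0,0,0,0,0,0]]}}

```text
clock: 14.05
tool_pos: [0.4602, -0.1366, 0.4452]
eef_rot: [0.929, 0.369, -0.0, -0.0]
contact_force: [0.5, -0.5, -0.3]
opening: 0.5
finger_force: 0.0
```

```bash
python3 - <<'E'
from h import *
s,im=save('wrist','w7.png'); p,M=tool(s); print(p.round(4),np.degrees(np.arctan2(M[1,0],M[0,0])),np.round(s['q'],2),s['clock'])
im=cv2.imread('pics/w6.png')[:,:,::-1].copy(); s={'tool_pos':[.38662,.009835,.44734],'eef_rot':[.999,-.044,.001,0]}
for n,p in zip('ABCD',[(.399,.234,-.31),(.449,.113,.82),(.457,-.137,.79),(.385,-.2446,-.93)]):
    try: x,q=fit('wrist',im,p,CAR,0,dark,s); print(n,x.round(4),np.degrees(x[2]).round(1),q.round(3))
    except Exception as e: print(n,e)
E
```

```text
[ 0.4602 -0.1366  0.4452] 43.334998481963424 [ 0.48  0.47 -0.43  1.93  0.26  0.8  -0.91] 14.05
A [ 0.3993  0.2352 -0.2618] -15.0 0.738
B [0.4498 0.114  0.817 ] 46.8 0.821
C [ 0.459  -0.1345  0.7514] 43.1 0.815
D [ 0.388  -0.241  -1.0061] -57.6 0.688
```

>>> {"method": "play_rows", "body": {"rows": [[50,0,-0.0025,0.05,0,0,0],[50,0,0,0.055,0,0,0],[50,0,0,0.055,0,0,0],[50,0,0,0.04,0,0,0],[50,0,0,0.02,0,0,0],[50,0,0,0,0,0,0],[15,0,0,0,0,0,0],[10,0,0,0,0,0,0]]}}

```text
clock: 15.1
tool_pos: [0.4588, -0.1347, 0.2268]
eef_rot: [0.929, 0.371, 0.001, 0.001]
contact_force: [-0.1, -0.3, -0.2]
opening: 0.299
finger_force: 0.0
```

>>> {"method": "play_rows", "body": {"rows": [[0,0,0,0,0,0,0],[0,0,0,0,0,0,0],[0,0,0,0,0,0,0]]}}

```text
clock: 15.48
tool_pos: [0.4585, -0.1346, 0.2265]
eef_rot: [0.929, 0.371, 0.001, 0.0]
contact_force: [-0.1, 1.3, 5.5]
opening: 0.201
finger_force: 29.9
```

>>> {"method": "play_rows", "body": {"rows": [[0,0,0,-0.02,0,0,0],[0,0,0,-0.05,0,0,0],[0,0,0,-0.06,0,0,0],[0,0,0,-0.045,0,0,10.3],[0,0,0,0,0,0,10.3],[0,0,0,0,0,0,10.3],[0,0,0,0,0,0,10.4],[0,0.0,0,0,0,0,0]]}}

```text
clock: 16.48
tool_pos: [0.4579, -0.1344, 0.4005]
eef_rot: [1.0, 0.021, -0.001, 0.0]
contact_force: [0.2, -0.6, -4.6]
opening: 0.207
finger_force: 3.0
```

>>> {"method": "play_rows", "body": {"rows": [[0,0.045,-0.007,0,0,0,0],[0,0.045,-0.007,0,0,0,0],[0,0.045,-0.0076,0,0,0,0],[0,0.0427,0,0,0,0,0],[0,0,0,0,0,0,0],[0,0,0,0,0,0,0]]}}

```text
clock: 17.23
tool_pos: [0.634, -0.1062, 0.3997]
eef_rot: [1.0, 0.021, -0.002, 0.0]
contact_force: [-0.6, -0.6, -3.3]
opening: 0.204
finger_force: 30.0
```

```bash
python3 - <<'E'
from h import *
s,im=save('wrist','w8.png'); p,M=tool(s); print(p.round(4),np.degrees(np.arctan2(M[1,0],M[0,0])),s['opening'],s['contact_force'])
E
```

```text
[ 0.634  -0.1062  0.3997] 2.3733270620653513 0.20396521745653473 [-0.58263562 -0.57118885 -3.306818  ]
```

View pics/w8.png

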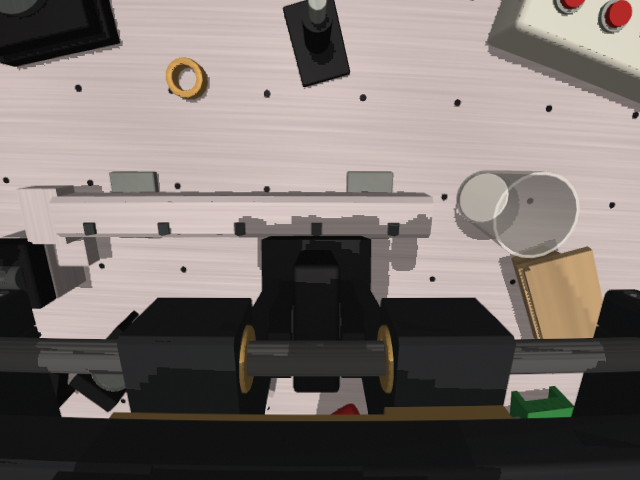

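```bash
cat >> h.py <<'E'
def t2pix(X):
    c=cams.camera_params('wrist'); T=np.linalg.inv(np.array(c['tool_from_camera'])); X=np.array(X,float).reshape(-1,3)@T[:3,:3].T+T[:3,3]
    return cv2.projectPoints(X.reshape(-1,1,3),np.zeros(3),np.zeros(3),K(c),np.array(c['distortion']))[0][:,0]
E
python3 - <<'E'
from h import *
h=.2265
print(t2pix([[.0305,-.03,h-.04],[.0305,.03,h-.04],[.025,-.009,h-.1],[.025,.009,h-.1],[-.025,.009,h-.1],[.0305,0,h],[.0305,0,h-.02]]).round(1).tolist())
im=cv2.imread('pics/w8.png',0)
print(im[228:275:1,290].tolist()); print(im[228:300,316].tolist()); print(im[265:300:3,255:380:5])
E
```

```text
[[256.8, 226.5], [376.0, 226.4], [290.2, 285.5], [343.4, 285.5], [340.2, 405.6], [316.3, 210.6], [316.3, 217.7]]
[111, 111, 112, 114, 115, 115, 93, 94, 20, 8, 10, 12, 20, 20, 21, 21, 20, 20, 20, 19, 20, 19, 20, 21, 20, 20, 20, 21, 19, 18, 20, 19, 18, 18, 19, 19, 19, 20, 20, 19, 20, 19, 19, 18, 19, 19, 19]
[37, 36, 37, 38, 38, 37, 37, 31, 12, 11, 9, 18, 43, 21, 21, 20, 21, 20, 21, 20, 21, 20, 9, 9, 8, 9, 9, 9, 11, 9, 10, 10, 12, 8, 9, 10, 12, 17, 23, 29, 32, 38, 41, 41, 41, 40, 41, 40, 41, 41, 40, 41, 40, 40, 41, 19, 18, 18, 19, 18, 19, 18, 18, 19, 18, 19, 18, 18, 19, 18, 20, 18]
[[190 110  18  17  19  18  19  20  15  16  17  17  16  17  16  17  16  20
   17  18  19  20  19  35 113]
 [197 115  19  18  19  19  19  20  29  33  32  32  32  33  34  33  25  18
   19  20  20  19  18  35 116]
 [194 195  17  19  20  18  19  18  30  41  41  41  41  42  41  41  39  17
   18  20  19  19  19  34 114]
 [197 197  17  19  19  19  19  19  31  41  40  40  40  40  40  42  39  17
   19  19  19  18  19  35 115]
 [195 194  18  16  18  18  19  19  31  41  40  40  42  40  41  41  38  16
   18  19  18  18  19  36 115]
 [189 189  18  16  18  16  17  16  30  39  40  40  40  41  40  30  19  14
   17  17  18  16  19  36 114]
 [198 198  18  17  17  15  15  14  15  18  18  18  19  19  19  30  18  14
   13  14  17  17  17  54 113]
 [196 196  16  18  16  15  14  15  16  18  18  18  19  19  19  18  19  13
   14  14  16  17  17  56 116]
 [193 193  17  18  16  13  14  15  16  18  16  18  17  18  19  20  18  12
   14  15  15  17  18  55 115]
 [199 153  17  19  18  15  15  15  16  18  18  19  18  20  18  17  17  11
   14  15  16  18  17  16 114]
 [199  17  17  18  17  14  14  15  13  18  18  18  17  17  18  19  19  12
   14  14  15  17  17  17 115]
 [197  17  18  18  16  14  14  15  16  18  19  18  18  18  18  18  18  13
   13  14  14  17  17  18  95]]
```

```bash
python3 - <<'E'
from h import *
for h in (.2365,.2395,.2425,.2455):
  print(h,t2pix([[.0305,-.03,h-.04],[.0305,.03,h-.04],[.025,-.009,h-.1],[.025,.009,h-.1],[-.025,.009,h-.1],[.0305,.01,h-.02]]).round(1).tolist())
im=cv2.imread('pics/w8.png',0); print(im[380:410,300:340:6].T.tolist())
E
```

```text
0.2365 [[260.0, 221.9], [372.8, 221.8], [292.1, 274.3], [341.3, 274.3], [338.6, 387.5], [333.3, 214.0]]
0.2395 [[260.8, 220.6], [371.9, 220.6], [292.7, 271.3], [340.7, 271.2], [338.1, 382.6], [333.1, 212.9]]
0.2425 [[261.7, 219.4], [371.0, 219.3], [293.2, 268.4], [340.1, 268.3], [337.7, 377.8], [332.8, 211.9]]
0.2455 [[262.5, 218.1], [370.2, 218.1], [293.7, 265.6], [339.6, 265.6], [337.3, 373.2], [332.6, 210.9]]
[[14, 16, 15, 16, 16, 15, 15, 13, 16, 15, 13, 28, 104, 189, 192, 193, 194, 194, 194, 194, 195, 196, 195, 198, 197, 195, 193, 193, 193, 192], [15, 15, 14, 15, 15, 14, 14, 16, 15, 15, 14, 28, 104, 192, 192, 192, 194, 194, 194, 193, 194, 195, 196, 197, 198, 196, 193, 193, 193, 192], [15, 15, 16, 17, 17, 15, 16, 14, 15, 14, 15, 27, 105, 193, 192, 193, 193, 194, 193, 192, 193, 195, 197, 197, 198, 196, 193, 192, 193, 192], [15, 14, 15, 17, 16, 15, 15, 15, 14, 15, 14, 27, 106, 195, 191, 192, 193, 194, 193, 179, 152, 154, 155, 138, 115, 114, 113, 113, 113, 112], [16, 15, 16, 14, 15, 16, 14, 16, 13, 15, 13, 20, 63, 115, 110, 111, 112, 111, 112, 112, 112, 114, 113, 113, 115, 114, 113, 113, 113, 113], [15, 16, 15, 15, 16, 14, 15, 14, 16, 14, 15, 20, 63, 114, 111, 112, 111, 112, 111, 111, 111, 112, 113, 114, 114, 115, 113, 113, 113, 113], [14, 14, 13, 13, 14, 13, 14, 15, 13, 14, 13, 28, 78, 114, 112, 112, 111, 110, 112, 111, 111, 112, 112, 113, 115, 115, 114, 113, 112, 112]]
```

```bash
python3 - <<'E'
from h import *
from scipy.optimize import least_squares
def pts(p):
    h,dx,f=p; X=np.array([[.0305,-.03,.04],[.0305,.03,.04],[.025,0,.1],[-.025,0,.1]])
    G=np.array([0,0,.078]); d=X-G; c,s=np.cos(f),np.sin(f)
    x=c*d[:,0]+s*d[:,2]+dx; z=-s*d[:,0]+c*d[:,2]      # pitch about y through grip; z up
    return t2pix(np.c_[x,d[:,1],h-.078-z])
def res(p,far): q=pts(p); return [q[0,0]-261,q[1,0]-371.3,q[0,1]-239.5,q[2,1]-far,q[3,1]-391.5]
for far in (265,268,271,283.5):
    s=least_squares(res,[.235,0,0],args=(far,),x_scale=[.01,.01,.1]); print(far,s.x.round(4),np.degrees(s.x[2]).round(1),np.round(s.fun,1))
E
```

```text
265 [ 0.235  -0.002   0.2142] 12.3 [ 1.  -0.6 -0.3 -0.2  0.4]
268 [ 0.2365 -0.0032  0.1925] 11.0 [ 1.3 -0.9 -0.5 -0.3  0.6]
271 [ 0.2379 -0.0043  0.1702] 9.8 [ 1.6 -1.2 -0.6 -0.3  0.8]
283.5 [ 0.2437 -0.009   0.0716] 4.1 [ 2.5 -2.1 -1.2 -0.4  1.3]
```

The grip slackened once and the carrier slipped about 9 mm and pitched about 12°. I'll set it on free bench, level it, and regrip.

>>> {"method": "play_rows", "body": {"rows": [[0,-0.03,0,0,0,0,0],[0,-0.045,0,0.03,0,0,0],[0,-0.029,0,0.04,0,0,0],[0,0,0,0.05,0,0,0],[0,0,0,0.03,0,0,0],[0,0,0,0.005,0,0,0],[0,0,0,0,0,0,0]]}}

```text
clock: 18.15
tool_pos: [0.5312, -0.1102, 0.2465]
eef_rot: [1.0, 0.02, 0.0, 0.0]
contact_force: [0.1, -0.1, -3.7]
opening: 0.197
finger_force: 30.0
```

>>> {"method": "play_rows", "body": {"rows": [[0,0,0,0.003,0,0,0],[0,0,0,0.003,0,0,0],[0,0,0,0.002,0,0,0],[22,0,0,0,0,0,0],[24,0,0,0,0,0,0],[50,0,0,0,0,0,0],[50,0,0,0,0,0,0]], "grip_force": 6}}

```text
clock: 19.02
tool_pos: [0.5312, -0.11, 0.2378]
eef_rot: [1.0, 0.02, 0.0, 0.0]
contact_force: [0.2, -0.5, -0.3]
opening: 0.441
finger_force: 0.0
```

>>> {"method": "play_rows", "body": {"rows": [[50,0,0,-0.05,0,0,0],[50,-0.02,0,-0.06,0,0,0],[50,-0.04,0,-0.06,0,0,0],[50,0,0,0,0,0,0],[50,0,0,0,0,0,0]]}}

```text
clock: 19.65
tool_pos: [0.4769, -0.1121, 0.3988]
eef_rot: [1.0, 0.02, 0.0, 0.0]
contact_force: [0.6, -0.5, -0.2]
opening: 0.499
finger_force: 0.0
```

```bash
cat > m3.py <<'E'
from h import *
import sys
fn=sys.argv[1]; p0=[float(v) for v in sys.argv[2:5]]
s,im=save('wrist',fn); p,M=tool(s); yaw=np.arctan2(M[1,0],M[0,0]); print(s['clock'],p.round(4),np.degrees(yaw).round(2),'op',round(s['opening'],2))
x,q=fit('wrist',im,p0,CAR,0,dark,s); print('carrier',x.round(4),np.degrees(x[2]).round(1),q.round(3))
d=delta([x[0],x[1],.2265],s); print('shift tool xyz',d.round(4),'turn z',np.degrees(yaw-x[2]).round(1))
E
python3 m3.py w9.png .53 -.106 .04
```

```text
19.65 [ 0.4769 -0.1121  0.3988] 2.28 op 0.5
carrier [ 0.5113 -0.1105  0.0394] 2.3 0.934
shift tool xyz [ 0.0343 -0.0003  0.1723] turn z 0.0
```

View pics/w9.png

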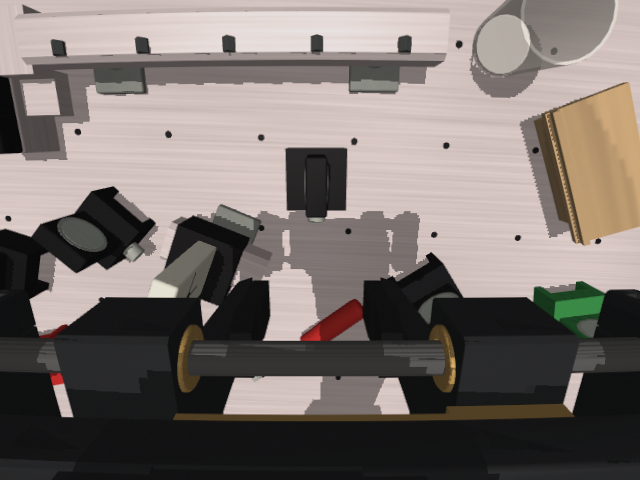

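Carrier C stands level at (317,180), aligned with the rail. Regripping firmly.

>>> {"method": "play_rows", "body": {"rows": [[50,0.034,0,0,0,0,0],[50,0,0,0.06,0,0,0],[50,0,0,0.06,0,0,0],[50,0,0,0.05,0,0,0],[50,0,0,0.002,0,0,0],[20,0,0,0,0,0,0],[0,0,0,0,0,0,0],[0,0,0,0,0,0,0]], "grip_force": 35}}

```text
clock: 20.7
tool_pos: [0.5114, -0.1109, 0.2287]
eef_rot: [1.0, 0.02, 0.002, 0.0]
contact_force: [0.5, 1.3, 4.9]
opening: 0.202
finger_force: 35.0
```

>>> {"method": "play_rows", "body": {"rows": [[0,0,0,0,0,0,0],[0,0,0,-0.04,0,0,0],[0,0,0,-0.05,0,0,0],[0,0.04,0,-0.03,0,0,0],[0,0.05,0,0,0,0,0],[0,0.034,0,0,0,0,0],[0,0,0,0,0,0,0],[0,0,0,0,0,0,0]]}}

```text
clock: 21.7
tool_pos: [0.6333, -0.1061, 0.3464]
eef_rot: [1.0, 0.02, -0.002, 0.0]
contact_force: [-1.5, -0.1, -4.5]
opening: 0.201
finger_force: 35.0
```

```bash
cat > m4.py <<'E'
from h import *
import sys
S=np.array([[.6375+.0006,-.1779],[.6353,-.1059],[.6325,-.034],[.6296,.038],[.6268,.1099]])
def main(fn,i):
    s,im=save('wrist',fn); g=cv2.cvtColor(im,cv2.COLOR_RGB2GRAY); p,M=tool(s); yaw=np.arctan2(M[1,0],M[0,0])
    print(s['clock'],p.round(4),'yaw',np.degrees(yaw).round(2),'op',round(s['opening'],3),'F',np.round(s['contact_force'],1))
    xv=np.array([.9992,.0393])
    for j in range(5):
        u,v=w2pix('wrist',[[*(S[j]-.0095*xv),.077]],s)[0].round().astype(int)
        if not(15<u<625 and 15<v<465): continue
        sub=(g[v-12:v+13,u-12:u+13]<85); n,l,st,ce=cv2.connectedComponentsWithStats(sub.astype(np.uint8))
        if n<2: continue
        k=1+np.argmax(st[1:,4]); c=(u-12+st[k,0]+st[k,2]/2-.5,v-12+st[k,1]+st[k,3]/2-.5)
        w=pix2w('wrist',[c],.076,s)[0,:2]+.0095*xv; print('st',j,'pred',(u,v),'seen',np.round(c,1),st[k].tolist()[2:],'tool xy to it',delta([*w,p[2]],s)[:2].round(4))
    # held carrier check: saddle far edge columns/rows
    print('held pred',t2pix([[.0305,-.03,.1865],[.0305,.03,.1865],[.025,0,.1265],[-.025,0,.1265]]).round(0).tolist())
    row=g[270,240:392]; d=np.nonzero(row<50)[0]+240; col=np.nonzero(g[200:300,300]<50)[0]; print('saddle cols',d.min(),d.max(),'first dark row col300',200+col.min(), 'plate near end row', 330+np.nonzero(g[330:415,316]<50)[0].max())
main(sys.argv[1],0)
E
python3 m4.py w10.png
```

```text
21.7 [ 0.6333 -0.1061  0.3464] yaw 2.27 op 0.201 F [-1.5 -0.1 -4.5]
st 0 pred (np.int64(410), np.int64(247)) seen [408.  245.5] [15, 16, 211] tool xy to it [0.0029 0.071 ]
st 1 pred (np.int64(316), np.int64(247)) seen [316. 247.] [25, 25, 625] tool xy to it [ 0.0017 -0.0001]
st 2 pred (np.int64(223), np.int64(247)) seen [225.  245.5] [15, 16, 211] tool xy to it [ 0.003  -0.0703]
st 3 pred (np.int64(131), np.int64(247)) seen [135. 245.] [15, 15, 197] tool xy to it [ 0.0033 -0.1408]
st 4 pred (np.int64(42), np.int64(247)) seen [ 47. 245.] [15, 15, 195] tool xy to it [ 0.0033 -0.2123]
held pred [[257.0, 226.0], [376.0, 226.0], [317.0, 285.0], [317.0, 406.0]]
saddle cols 260 371 first dark row col300 211 plate near end row 397
```

>>> {"method": "play_rows", "body": {"rows": [[0,0.002,0.0004,0.02,0,0,0],[0,0,0,0.02,0,0,0],[0,0,0,0.014,0,0,0],[0,0,0,0.004,0,0,0],[0,0,0,0.002,0,0,0],[0,0,0,0.001,0,0,0],[0,0,0,0,0,0,0]]}}

```text
clock: 22.62
tool_pos: [0.6368, -0.1062, 0.2865]
eef_rot: [1.0, 0.02, 0.0, 0.0]
contact_force: [0.1, 0.0, -4.1]
opening: 0.198
finger_force: 35.0
```

>>> {"method": "play_rows", "body": {"rows": [[0,0,0,0.0015,0,0,0],[0,0,0,0.001,0,0,0],[0,0,0,0,0,0,0]]}}

```text
clock: 23.0
tool_pos: [0.6366, -0.1062, 0.2834]
eef_rot: [1.0, 0.02, -0.0, 0.0]
contact_force: [0.7, -0.4, -3.4]
opening: 0.2
finger_force: 35.0
```

>>> {"method": "play_rows", "body": {"rows": [[0,0,0,0.0015,0,0,0],[0,0,0,0.0015,0,0,0],[0,0,0,0.001,0,0,0],[0,0,0,0,0,0,0]], "grip_force": 10}}

```text
clock: 23.5
tool_pos: [0.6366, -0.1061, 0.2794]
eef_rot: [1.0, 0.02, -0.0, 0.0]
contact_force: [0.8, 0.6, -4.0]
opening: 0.201
finger_force: 10.0
```

>>> {"method": "play_rows", "body": {"rows": [[22,0,0,0,0,0,0],[30,0,0,0,0,0,0],[50,0,0,0,0,0,0],[50,0,0,-0.02,0,0,0],[50,0,0,-0.05,0,0,0],[50,0,0,-0.05,0,0,0],[50,-0.056,0.017,0,0,0,0],[50,-0.056,0.017,0,0,0,0]]}}

```text
clock: 24.5
tool_pos: [0.5251, -0.1449, 0.4004]
eef_rot: [1.0, 0.02, 0.001, 0.0]
contact_force: [-0.4, -1.5, -0.4]
opening: 0.502
finger_force: 0.0
```

>>> {"method": "play_rows", "body": {"rows": [[50,-0.056,0.017,0,0,0,0],[50,-0.056,0.017,0,0,0,9.2],[50,-0.036,0.062,0,0,0,0],[50,0,0,0,0,0,9.2],[50,0,0,0,0,0,9.2],[50,0,0,0,0,0,9.2],[50,0,0,0,0,0,9.2],[50,0,0,0,0,0,9.2]]}}

```text
clock: 25.5
tool_pos: [0.378, -0.2329, 0.3998]
eef_rot: [0.894, -0.448, 0.001, -0.0]
contact_force: [-0.5, -0.8, 0.7]
opening: 0.5
finger_force: 0.0
```

>>> {"method": "play_rows", "body": {"rows": [[50,0,0,0,0,0,0],[50,0,0,0,0,0,0]]}}

```text
clock: 25.75
tool_pos: [0.378, -0.2328, 0.3997]
eef_rot: [0.896, -0.444, 0.0, -0.0]
contact_force: [-0.4, -0.3, 0.1]
opening: 0.503
finger_force: 0.0
```

```bash
python3 m3.py w11.png .388 -.2415 -.94; python3 - <<'E'
from h import *
s,im=save('top','t11.png'); a=im[140:230,300:420,::-1]
x,q=fit('top',im,(.636,-.106,.04),CAR,.05,dark); print(x,np.degrees(x[2]),q)
E
```

```text
25.75 [ 0.378  -0.2328  0.3997] -52.75 op 0.5
carrier [ 0.3871 -0.2427 -0.945 ] -54.1 0.957
shift tool xyz [ 0.0133 -0.0013  0.1732] turn z 1.4
[ 0.63444064 -0.10891351  0.01617835] 0.9269509426703905 0.8503564368298089
```

>>> {"method": "play_rows", "body": {"rows": [[50,0.0133,-0.0013,0,0,0,1.4],[50,0,0,0.06,0,0,0],[50,0,0,0.06,0,0,0],[50,0,0,0.045,0,0,0],[50,0,0,0.0065,0,0,0],[20,0,0,0,0,0,0],[0,0,0,0,0,0,0],[0,0,0,0,0,0,0]], "grip_force": 35}}

```text
clock: 26.85
tool_pos: [0.3873, -0.2431, 0.2294]
eef_rot: [0.89, -0.457, 0.001, 0.0]
contact_force: [-0.3, -0.6, 1.0]
opening: 0.203
finger_force: 34.9
```

>>> {"method": "play_rows", "body": {"rows": [[0,0,0,0,0,0,0],[0,0,0,-0.04,0,0,0],[0,0,0,-0.06,0,0,0],[0,0,0,-0.04,0,0,-9.4],[0,0,0,0,0,0,-9.4],[0,0,0,0,0,0,-9.4],[0,0,0,0,0,0,-9.4],[0,0,0,0,0,0,-9.4]]}}

```text
clock: 27.85
tool_pos: [0.3865, -0.2425, 0.3684]
eef_rot: [0.998, -0.061, -0.0, 0.0]
contact_force: [-0.7, 0.4, -2.5]
opening: 0.199
finger_force: 34.9
```

>>> {"method": "play_rows", "body": {"rows": [[0,0,0,0,0,0,-9.4],[0,0.05,-0.011,0,0,0,0],[0,0.05,-0.011,0,0,0,0],[0,0.05,-0.011,0,0,0,0],[0,0.05,-0.011,0,0,0,0],[0,0.05,-0.011,0,0,0,0],[0,0,0,0.02,0,0,0],[0,0,0,0,0,0,0]]}}

```text
clock: 28.85
tool_pos: [0.6336, -0.1783, 0.3462]
eef_rot: [1.0, 0.019, -0.003, -0.0]
contact_force: [-0.9, -0.5, -2.2]
opening: 0.202
finger_force: 35.0
```

```bash
python3 m4.py w12.png
```

```text
28.85 [ 0.6336 -0.1783  0.3462] yaw 2.13 op 0.202 F [-0.9 -0.5 -2.2]
st 0 pred (np.int64(316), np.int64(243)) seen [316. 243.] [25, 25, 625] tool xy to it [ 0.0044 -0.0003]
st 1 pred (np.int64(222), np.int64(243)) seen [222. 243.] [25, 25, 625] tool xy to it [ 0.0044 -0.0726]
st 2 pred (np.int64(130), np.int64(244)) seen [134. 242.] [15, 15, 190] tool xy to it [ 0.0052 -0.1414]
st 3 pred (np.int64(41), np.int64(244)) seen [ 46. 242.] [15, 15, 185] tool xy to it [ 0.0052 -0.2127]
held pred [[257.0, 226.0], [376.0, 226.0], [317.0, 285.0], [317.0, 406.0]]
saddle cols 240 371 first dark row col300 211 plate near end row 397
```

>>> {"method": "play_rows", "body": {"rows": [[0,0.004,0,0.02,0,0,0],[0,0,0,0.02,0,0,0],[0,0,0,0.013,0,0,0],[0,0,0,0.004,0,0,0],[0,0,0,0.002,0,0,0],[0,0,0,0.0015,0,0,0],[0,0,0,0,0,0,0],[0,0,0,0,0,0,0]]}}

```text
clock: 29.9
tool_pos: [0.6388, -0.1785, 0.2879]
eef_rot: [1.0, 0.018, 0.0, 0.0]
contact_force: [0.4, -0.1, -2.7]
opening: 0.204
finger_force: 35.0
```

>>> {"method": "play_rows", "body": {"rows": [[0,0,0,0.0015,0,0,0],[0,0,0,0.001,0,0,0],[0,0,0,0,0,0,0]], "grip_force": 10}}

```text
clock: 30.28
tool_pos: [0.6387, -0.1785, 0.2849]
eef_rot: [1.0, 0.018, -0.0, -0.0]
contact_force: [-1.0, 0.3, -2.2]
opening: 0.203
finger_force: 10.0
```

>>> {"method": "play_rows", "body": {"rows": [[0,0,0,0.0015,0,0,0],[0,0,0,0.0015,0,0,0],[0,0,0,0.0015,0,0,0],[0,0,0,0,0,0,0],[0,0,0,0,0,0,0]]}}

```text
clock: 30.9
tool_pos: [0.6388, -0.1785, 0.2805]
eef_rot: [1.0, 0.018, 0.0, 0.0]
contact_force: [-0.5, -0.7, -2.0]
opening: 0.203
finger_force: 10.0
```

>>> {"method": "play_rows", "body": {"rows": [[22,0,0,0,0,0,0],[30,0,0,0,0,0,0],[50,0,0,0,0,0,0],[50,0,0,-0.02,0,0,0],[50,0,0,-0.05,0,0,0],[50,0,0,-0.05,0,0,0],[50,-0.032,-0.047,0,0,0,0],[50,-0.032,-0.047,0,0,0,0]]}}

```text
clock: 31.9
tool_pos: [0.5709, -0.086, 0.4028]
eef_rot: [1.0, 0.017, 0.002, 0.0]
contact_force: [0.1, 1.4, -0.3]
opening: 0.499
finger_force: 0.0
```

>>> {"method": "play_rows", "body": {"rows": [[50,-0.032,-0.047,0,0,0,0],[50,-0.032,-0.047,0,0,0,0],[50,-0.032,-0.048,0,0,0,0],[50,-0.033,-0.048,0,0,0,0],[50,0,0,0,0,0,-9],[50,0,0,0,0,0,-9],[50,0,0,0,0,0,-9],[50,0,0,0,0,0,-9]]}}

```text
clock: 32.9
tool_pos: [0.4358, 0.0985, 0.4019]
eef_rot: [0.944, 0.329, 0.001, 0.0]
contact_force: [-0.4, -0.1, 0.1]
opening: 0.499
finger_force: 0.0
```

>>> {"method": "play_rows", "body": {"rows": [[50,0,0,0,0,0,-9],[50,0,0,0,0,0,0],[50,0,0,0,0,0,0],[50,0,0,0,0,0,0]]}}

```text
clock: 33.4
tool_pos: [0.4356, 0.0983, 0.4008]
eef_rot: [0.917, 0.399, 0.0, 0.0]
contact_force: [0.7, -0.4, 0.3]
opening: 0.504
finger_force: 0.0
```

```bash
python3 m3.py w13.png .45 .1137 .82
```

```text
33.4 [0.4356 0.0983 0.4008] 47.0 op 0.5
carrier [0.45   0.1151 0.8415] 48.2 0.946
shift tool xyz [ 0.022  -0.0011  0.1743] turn z -1.2
```

>>> {"method": "play_rows", "body": {"rows": [[50,0.022,-0.001,0,0,0,-1.2],[50,0,0,0.06,0,0,0],[50,0,0,0.06,0,0,0],[50,0,0,0.045,0,0,0],[50,0,0,0.0075,0,0,0],[20,0,0,0,0,0,0],[0,0,0,0,0,0,0],[0,0,0,0,0,0,0]], "grip_force": 35}}

```text
clock: 34.45
tool_pos: [0.4503, 0.115, 0.2294]
eef_rot: [0.913, 0.409, 0.001, -0.0]
contact_force: [-0.9, 1.9, 2.5]
opening: 0.201
finger_force: 35.0
```

>>> {"method": "play_rows", "body": {"rows": [[0,0,0,0,0,0,0],[0,0,0,-0.04,0,0,0],[0,0,0,-0.06,0,0,0],[0,0,0,-0.05,0,0,9.2],[0,0,0,0,0,0,9.2],[0,0,0,0,0,0,9.2],[0,0,0,0,0,0,9.2],[0,0,0,0,0,0,9.2]]}}

```text
clock: 35.45
tool_pos: [0.4494, 0.1146, 0.3783]
eef_rot: [1.0, 0.017, -0.0, 0.0]
contact_force: [0.2, -0.4, -2.9]
opening: 0.2
finger_force: 35.0
```

>>> {"method": "play_rows", "body": {"rows": [[0,0.035,0.031,0,0,0,0],[0,0.035,0.031,0,0,0,0],[0,0.035,0.031,0,0,0,0],[0,0.036,0.031,0,0,0,0],[0,0.036,0.032,0,0,0,0],[0,0,0,0.03,0,0,0],[0,0,0,0,0,0,0],[0,0,0,0,0,0,0]]}}

```text
clock: 36.45
tool_pos: [0.6325, -0.0331, 0.3487]
eef_rot: [1.0, 0.02, -0.0, -0.0]
contact_force: [-0.4, 0.1, -2.0]
opening: 0.2
finger_force: 35.0
```

```bash
python3 m4.py w14.png
```

```text
36.45 [ 0.6325 -0.0331  0.3487] yaw 2.34 op 0.2 F [-0.4  0.1 -2. ]
st 0 pred (np.int64(501), np.int64(250)) seen [500.5 250. ] [24, 25, 543] tool xy to it [-0.0008  0.1453]
st 1 pred (np.int64(410), np.int64(250)) seen [403. 250.] [11, 25, 257] tool xy to it [-0.0007  0.0678]
st 2 pred (np.int64(317), np.int64(250)) seen [317. 250.] [25, 25, 625] tool xy to it [-0.0006  0.0005]
st 3 pred (np.int64(225), np.int64(250)) seen [227.5 247.5] [14, 16, 197] tool xy to it [ 0.0014 -0.0693]
st 4 pred (np.int64(134), np.int64(249)) seen [138. 247.] [15, 15, 192] tool xy to it [ 0.0018 -0.1402]
held pred [[257.0, 226.0], [376.0, 226.0], [317.0, 285.0], [317.0, 406.0]]
saddle cols 261 391 first dark row col300 212 plate near end row 414
```

>>> {"method": "play_rows", "body": {"rows": [[0,0.0015,0.001,0.02,0,0,0],[0,0,0,0.02,0,0,0],[0,0,0,0.015,0,0,0],[0,0,0,0.004,0,0,0],[0,0,0,0.002,0,0,0],[0,0,0,0.0015,0,0,0],[0,0,0,0.001,0,0,0],[0,0,0,0,0,0,0]]}}

```text
clock: 37.5
tool_pos: [0.6345, -0.0348, 0.2848]
eef_rot: [1.0, 0.02, 0.0, 0.0]
contact_force: [0.2, 0.1, -2.6]
opening: 0.201
finger_force: 35.0
```

>>> {"method": "play_rows", "body": {"rows": [[0,0,0,0.001,0,0,0],[0,0,0,0.001,0,0,0],[0,0,0,0,0,0,0]], "grip_force": 10}}

```text
clock: 37.88
tool_pos: [0.6344, -0.0347, 0.2824]
eef_rot: [1.0, 0.02, -0.0, 0.0]
contact_force: [0.8, -1.1, -2.0]
opening: 0.207
finger_force: 10.0
```

>>> {"method": "play_rows", "body": {"rows": [[0,0,0,0.001,0,0,0],[0,0,0,0.001,0,0,0],[22,0,0,0,0,0,0],[30,0,0,0,0,0,0],[50,0,0,0,0,0,0],[50,0,0,-0.02,0,0,0],[50,0,0,-0.05,0,0,0],[50,0,0,-0.05,0,0,0]]}}

```text
clock: 38.88
tool_pos: [0.6343, -0.0347, 0.4017]
eef_rot: [1.0, 0.02, -0.0, -0.0]
contact_force: [0.7, 0.0, 0.6]
opening: 0.498
finger_force: 0.0
```

>>> {"method": "play_rows", "body": {"rows": [[50,-0.034,-0.041,0,0,0,0],[50,-0.035,-0.041,0,0,0,0],[50,-0.034,-0.041,0,0,0,0],[50,-0.035,-0.041,0,0,0,0],[50,-0.035,-0.041,0,0,0,0],[50,-0.035,-0.041,0,0,0,0],[50,-0.034,-0.04,0,0,0,0],[50,0,0,0,0,0,9.7]]}}

```text
clock: 39.88
tool_pos: [0.3785, 0.2447, 0.401]
eef_rot: [0.998, -0.063, -0.0, -0.001]
contact_force: [0.8, -0.4, 0.0]
opening: 0.503
finger_force: 0.0
```

>>> {"method": "play_rows", "body": {"rows": [[50,0,0,0,0,0,9.6],[50,0,0,0,0,0,0],[50,0,0,0,0,0,0],[50,0,0,0,0,0,0]]}}

```text
clock: 40.38
tool_pos: [0.3814, 0.2413, 0.4005]
eef_rot: [0.989, -0.147, -0.0, -0.0]
contact_force: [-0.3, -0.3, -0.0]
opening: 0.498
finger_force: 0.0
```

```bash
python3 m3.py w15.png .40 .2357 -.3; python3 - <<'E'
from h import *
# gauge from same view
s=status.get_state(); im=cams.snapshot('wrist')
for f in ('spot_in',): print([(cw('wrist',d['at'],s).round(4),d['score']) for d in finder.spot_in('wrist','gauge_mid')])
m=finder.regions_of('wrist','gauge_mid')
if m:
    mm=m[0]['mask'].astype(np.uint8); c=max(cv2.findContours(mm,0,1)[0],key=cv2.contourArea); b=cv2.boxPoints(cv2.minAreaRect(c)); w=pix2w('wrist',b,.024,s); print(m[0]['score'],b.tolist(),w.round(4).tolist(),w.mean(0),np.hypot(*(w[0]-w[1])[:2]),np.hypot(*(w[1]-w[2])[:2]))
E
```

```text
40.375 [0.3814 0.2413 0.4005] -16.96 op 0.5
carrier [ 0.4001  0.2363 -0.2956] -16.9 0.949
shift tool xyz [ 0.0194 -0.0007  0.174 ] turn z -0.0
[(array([0.4424, 0.3616, 0.0246]), 0.92)]
0.74 [[129.72683715820312, 197.4897003173828], [235.2010498046875, 156.9226837158203], [246.28353881835938, 185.7371063232422], [140.809326171875, 226.3041229248047]] [[0.4534, 0.4268, 0.024], [0.4591, 0.3041, 0.024], [0.4281, 0.3033, 0.024], [0.4209, 0.4288, 0.024]] [0.44036529 0.36576842 0.024     ] 0.12288828548929386 0.031045518004417915
```

>>> {"method": "play_rows", "body": {"rows": [[50,0.0194,-0.0007,0,0,0,0],[50,0,0,0.06,0,0,0],[50,0,0,0.06,0,0,0],[50,0,0,0.045,0,0,0],[50,0,0,0.0072,0,0,0],[20,0,0,0,0,0,0],[0,0,0,0,0,0,0],[0,0,0,0,0,0,0]], "grip_force": 35}}

```text
clock: 41.58
tool_pos: [0.4005, 0.2364, 0.2297]
eef_rot: [0.989, -0.148, 0.001, -0.001]
contact_force: [0.6, -0.7, 1.6]
opening: 0.199
finger_force: 34.9
```

>>> {"method": "play_rows", "body": {"rows": [[0,0,0,0,0,0,0],[0,0,0,-0.04,0,0,0],[0,0,0,-0.06,0,0,0],[0,0,0,-0.05,0,0,-9.6],[0,0,0,0,0,0,-9.6],[0,0.037,0.034,0,0,0,0],[0,0.037,0.035,0,0,0,0],[0,0.037,0.035,0,0,0,0]]}}

```text
clock: 42.58
tool_pos: [0.5154, 0.1354, 0.3785]
eef_rot: [1.0, 0.019, -0.0, 0.0]
contact_force: [0.6, 1.1, -4.2]
opening: 0.206
finger_force: 35.0
```

>>> {"method": "play_rows", "body": {"rows": [[0,0.037,0.035,0,0,0,0],[0,0.038,0.035,0,0,0,0],[0,0.038,0.034,0,0,0,0],[0,0,0,0.02,0,0,0],[0,0,0,0.01,0,0,0],[0,0,0,0,0,0,0],[0,0,0,0,0,0,0]]}}

```text
clock: 43.45
tool_pos: [0.6315, 0.0379, 0.349]
eef_rot: [1.0, 0.02, 0.0, -0.0]
contact_force: [-0.2, -0.0, -3.3]
opening: 0.201
finger_force: 35.0
```

```bash
python3 m4.py w16.png
```

```text
43.45 [0.6315 0.0379 0.349 ] yaw 2.27 op 0.201 F [-0.2 -0.  -3.3]
st 0 pred (np.int64(586), np.int64(252)) seen [586. 252.] [25, 25, 625] tool xy to it [-0.0025  0.2166]
st 1 pred (np.int64(499), np.int64(252)) seen [498. 252.] [23, 25, 510] tool xy to it [-0.0023  0.1438]
st 2 pred (np.int64(408), np.int64(252)) seen [401.5 252. ] [12, 25, 280] tool xy to it [-0.0022  0.0668]
st 3 pred (np.int64(316), np.int64(252)) seen [316. 252.] [25, 25, 625] tool xy to it [-0.0022 -0.0002]
st 4 pred (np.int64(224), np.int64(252)) seen [226.  250.5] [13, 16, 190] tool xy to it [-0.0009 -0.0706]
held pred [[257.0, 226.0], [376.0, 226.0], [317.0, 285.0], [317.0, 406.0]]
saddle cols 261 391 first dark row col300 211 plate near end row 396
```

>>> {"method": "play_rows", "body": {"rows": [[0,0,0.0004,0.02,0,0,0],[0,0,0,0.02,0,0,0],[0,0,0,0.015,0,0,0],[0,0,0,0.004,0,0,0],[0,0,0,0.002,0,0,0],[0,0,0,0.0015,0,0,0],[0,0,0,0.001,0,0,0],[0,0,0,0,0,0,0]]}}

```text
clock: 44.5
tool_pos: [0.6318, 0.0367, 0.285]
eef_rot: [1.0, 0.019, 0.0, 0.0]
contact_force: [1.3, -0.1, -3.1]
opening: 0.199
finger_force: 35.0
```

>>> {"method": "play_rows", "body": {"rows": [[0,0,0,0.001,0,0,0],[0,0,0,0.001,0,0,0],[0,0,0,0,0,0,0]], "grip_force": 10}}

```text
clock: 44.88
tool_pos: [0.6317, 0.0367, 0.2827]
eef_rot: [1.0, 0.019, -0.0, 0.0]
contact_force: [-0.7, -0.0, -2.8]
opening: 0.201
finger_force: 10.0
```

Seated so far; I'll finish, release, back off and look at the whole rail.

>>> {"method": "play_rows", "body": {"rows": [[0,0,0,0.001,0,0,0],[0,0,0,0.001,0,0,0],[22,0,0,0,0,0,0],[30,0,0,0,0,0,0],[50,0,0,0,0,0,0],[50,0,0,-0.02,0,0,0],[50,0,0,-0.05,0,0,0],[50,-0.04,0,-0.04,0,0,0]]}}

```text
clock: 45.88
tool_pos: [0.5934, 0.0354, 0.3926]
eef_rot: [1.0, 0.019, 0.003, -0.001]
contact_force: [-0.7, -0.9, 1.2]
opening: 0.495
finger_force: 0.0
```

>>> {"method": "play_rows", "body": {"rows": [[50,-0.06,0.03,-0.02,0,0,0],[50,-0.06,0.04,0,0,0,0],[50,-0.02,0.02,0,0,0,0],[50,0,0,0,0,0,0],[50,0,0,0,0,0,0]]}}

```text
clock: 46.5
tool_pos: [0.4705, -0.0501, 0.409]
eef_rot: [1.0, 0.019, 0.001, -0.0]
contact_force: [0.5, 1.3, 0.1]
opening: 0.497
finger_force: 0.0
```

```bash
python3 - <<'E'
from h import *
s,im=save('wrist','w17.png'); print(tool(s)[0].round(4),s['clock'])
s2,im2=save('side','s17.png')
a=im[30:210,40:600,::-1]; b=im2[160:340,180:380,::-1]
a=cv2.resize(a,(760,244)); b=cv2.resize(b,None,fx=1.9,fy=1.9); o=np.zeros((244+b.shape[0],760,3),np.uint8); o[:244]=a; o[244:,:b.shape[1]]=b; cv2.imwrite('pics/c17.png',o)
for n,z in (('st0',(.6381,-.1779)),('st1',(.6353,-.1059)),('st2',(.6325,-.034)),('st3',(.63,.038))):
    x,q=fit('wrist',im,(*z,.04),CAR,.05,dark,s,rad=.045); print(n,x.round(4),np.degrees(x[2]).round(1),q.round(3))
E
```

```text
[ 0.4705 -0.0501  0.409 ] 46.5
st0 [ 0.636  -0.1715  0.3078] 17.6 0.71
st1 [ 0.639  -0.1436 -0.1362] -7.8 0.635
st2 [ 0.6337 -0.0349  0.0203] 1.2 0.945
st3 [0.6315 0.0368 0.0579] 3.3 0.837
```

View pics/c17.png

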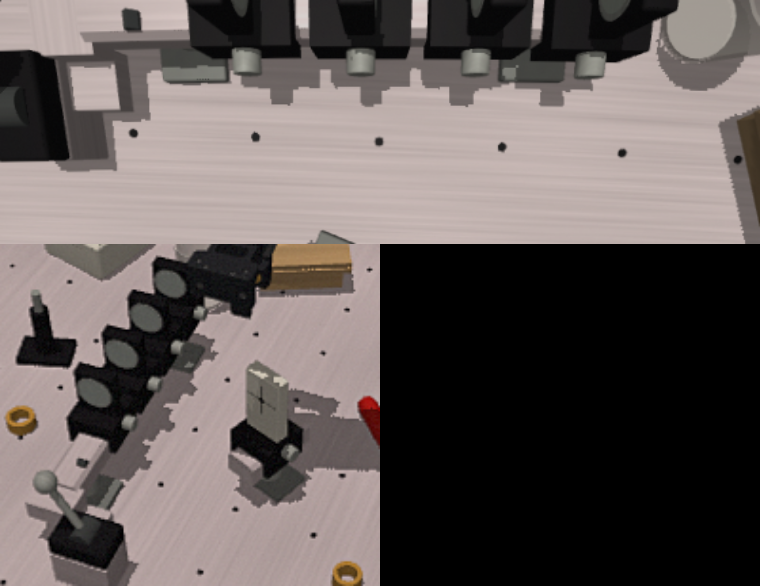

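All four carriers look level and evenly spaced, with screws toward the robot. The lever is over and the target is upright. Next I'll pull the lever back from the far side.

>>> {"method": "play_rows", "body": {"rows": [[20,0.038,-0.049,0,0,0,0],[20,0.038,-0.049,0,0,0,0],[20,0.038,-0.049,0,0,0,0],[20,0.038,-0.049,0,0,0,0],[20,0.039,-0.048,0,0,0,0],[20,0,0,0,0,0,0],[20,0,0,0.03,0,0,0],[20,0,0,0,0,0,0]]}}

```text
clock: 47.6
tool_pos: [0.6499, 0.1996, 0.3761]
eef_rot: [1.0, 0.019, -0.003, 0.001]
contact_force: [-1.0, -0.0, -0.3]
opening: 0.201
finger_force: 0.0
```

```bash
python3 - <<'E'
from h import *
s,im=save('top','t18.png'); st=status.get_state(); print(tool()[0].round(4))
print([(cw('top',x['at'],s).round(4),x['score']) for x in finder.spot_in('top','lock_tip')])
s2,im2=save('side','s18.png'); print([(cw('side',x['at'],s).round(4),x['score']) for x in finder.spot_in('side','lock_tip')])
E
```

```text
[0.6505 0.1997 0.3777]
[]
[(array([0.5899, 0.2009, 0.1381]), 0.55)]
```

>>> {"method": "play_rows", "body": {"rows": [[20,0.001,-0.001,0.03,0,0,0],[20,0,0,0.03,0,0,0],[20,0,0,0.015,0,0,0],[20,0,0,0,0,0,0],[20,-0.015,0,0,0,0,0],[20,-0.015,0,0,0,0,0],[20,-0.015,0,0,0,0,0],[20,-0.015,0,0,0,0,0]]}}

```text
clock: 48.8
tool_pos: [0.5933, 0.1991, 0.3064]
eef_rot: [1.0, 0.019, 0.003, -0.001]
contact_force: [0.3, -0.2, 0.5]
opening: 0.198
finger_force: 1.0
```

>>> {"method": "play_rows", "body": {"rows": [[20,-0.012,0,0,0,0,0],[20,-0.012,0,0,0,0,0],[20,-0.008,0,0,0,0,0],[20,0,0,0,0,0,0],[20,0,0,0,0,0,0]]}}

```text
clock: 49.42
tool_pos: [0.5601, 0.1975, 0.3034]
eef_rot: [1.0, 0.019, -0.0, 0.0]
contact_force: [0.2, 0.0, 0.4]
opening: 0.201
finger_force: 0.0
```

>>> {"method": "play_rows", "body": {"rows": [[20,-0.006,0,0,0,0,0],[20,-0.005,0,0,0,0,0],[20,0,0,0,0,0,0]]}}

```text
clock: 49.8
tool_pos: [0.5485, 0.1973, 0.3036]
eef_rot: [1.0, 0.019, -0.0, 0.0]
contact_force: [0.6, 0.2, 0.5]
opening: 0.199
finger_force: 0.2
```

>>> {"method": "play_rows", "body": {"rows": [[20,-0.003,0,0,0,0,0],[20,-0.002,0,0,0,0,0],[20,0,0,0,0,0,0]]}}

```text
clock: 50.18
tool_pos: [0.5439, 0.1971, 0.3037]
eef_rot: [1.0, 0.019, -0.0, -0.0]
contact_force: [0.4, 1.1, -0.4]
opening: 0.198
finger_force: 0.6
```

>>> {"method": "play_rows", "body": {"rows": [[20,-0.003,0,0,0,0,0],[20,-0.001,0,0,0,0,0],[20,0,0,0,0,0,0]]}}

```text
clock: 50.55
tool_pos: [0.5414, 0.1969, 0.304]
eef_rot: [1.0, 0.019, 0.002, -0.001]
contact_force: [5.7, 1.4, -2.8]
opening: 0.202
finger_force: 2.7
```

```bash
python3 - <<'E'
from h import *
s,im=save('wrist','w19.png'); print(tool(s)[0],s['contact_force'],s['finger_force'])
print([(cw('wrist',x['at'],s).round(4),x['score']) for x in finder.spot_in('wrist','lock_tip')])
s,im=save('side','s19.png'); print([(cw('side',x['at'],s).round(4),x['score']) for x in finder.spot_in('side','lock_tip')])
E
```

```text
[0.54135549 0.19688646 0.30400731] [ 5.65882356  1.44634915 -2.82914332] 2.6543802581727505
[(array([0.5374, 0.1944, 0.1331]), 0.88)]
[(array([0.5263, 0.2015, 0.1465]), 0.53)]
```

>>> {"method": "play_rows", "body": {"rows": [[20,0.01,0,0,0,0,0],[20,0.02,0,-0.02,0,0,0],[40,0,0,-0.05,0,0,0],[60,0,0,-0.03,0,0,0],[60,-0.03,-0.038,0,0,0,-10],[60,-0.036,-0.032,0,0,0,-10],[60,-0.041,-0.025,0,0,0,-10],[60,-0.045,-0.016,0,0,0,-10]]}}

```text
clock: 51.75
tool_pos: [0.4006, 0.2568, 0.4036]
eef_rot: [0.931, 0.364, -0.001, -0.0]
contact_force: [-0.5, 0.3, -0.4]
opening: 0.599
finger_force: 0.0
```

>>> {"method": "play_rows", "body": {"rows": [[60,0,0,0,0,0,-10],[60,0,0,0,0,0,-10],[60,0,0,0,0,0,-10],[60,0,0,0,0,0,-10],[60,0,0,0,0,0,-10],[60,0,0,0,0,0,0],[60,0,0,0,0,0,0]]}}

```text
clock: 52.62
tool_pos: [0.4026, 0.2555, 0.4036]
eef_rot: [0.695, 0.719, -0.0, 0.0]
contact_force: [-1.0, 0.9, -0.4]
opening: 0.599
finger_force: 0.0
```

```bash
cat > m5.py <<'E'
from h import *
import sys
s=status.get_state(); im=cams.snapshot('wrist'); cv2.imwrite('pics/'+sys.argv[1],im[:,:,::-1]); p,M=tool(s); yaw=np.arctan2(M[1,0],M[0,0]); print(p.round(4),np.degrees(yaw),np.round(s['q'],2))
print([(cw('wrist',d['at'],s).round(4),d['score']) for d in finder.spot_in('wrist','gauge_mid')])
for m in finder.regions_of('wrist','gauge_mid')[:1]:
    mm=m['mask'].astype(np.uint8); c=max(cv2.findContours(mm,0,1)[0],key=cv2.contourArea); b=cv2.boxPoints(cv2.minAreaRect(c)); w=pix2w('wrist',b,.018,s)
    print(m['score'],b.round().tolist(),w.round(4).tolist(),w.mean(0),np.hypot(*(w[0]-w[1])[:2]),np.hypot(*(w[1]-w[2])[:2]))
    print('shift',delta([*w.mean(0)[:2],.165],s).round(4))
E
python3 m5.py w20.png; python3 - <<'E'
from h import *
s,im=save('side','s20.png'); print([(cw('side',x['at'],s).round(4),x['score']) for x in finder.spot_in('side','lock_tip')])
cv2.imwrite('pics/s20c.png',np.hstack([cv2.resize(im[260:350,180:270,::-1],(360,360)),cv2.resize(im[140:200,300:380,::-1],(430,360))]))
E
```

```text
[0.4026 0.2555 0.4036] 92.00196789919583 [-0.22  0.57 -0.69  1.98  0.52  0.77 -1.18]
[(array([0.4399, 0.372 , 0.023 ]), 0.61)]
0.64 [[340.0, 31.0], [374.0, 31.0], [374.0, 159.0], [340.0, 159.0]] [[0.42, 0.4298, 0.018], [0.4527, 0.4311, 0.018], [0.462, 0.3103, 0.018], [0.4263, 0.309, 0.018]] [0.44027525 0.37005421 0.018     ] 0.03273436533287855 0.12112972619591418
shift [0.1134 0.0417 0.2385]
[(array([0.5261, 0.1995, 0.1477]), 0.73)]
```

View pics/s20c.png

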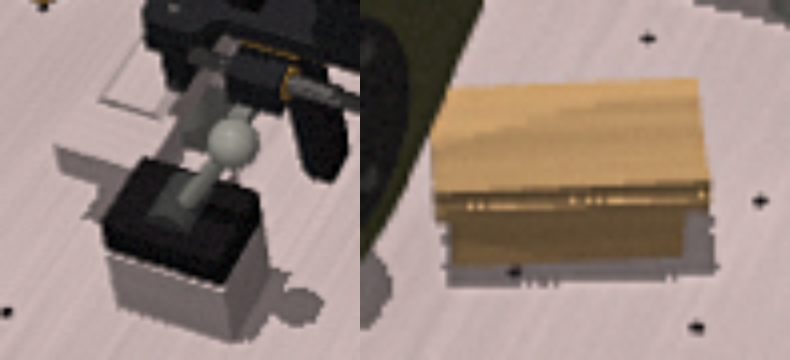

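The lever leans to the robot side (locked). The rest's lip faces +y (the low side), so its yaw is about −60°. Grasping the gauge.

>>> {"method": "play_rows", "body": {"rows": [[60,0.056,0.021,0,0,0,-1.2],[60,0.057,0.019,0,0,0,0],[60,0,0,0.06,0,0,0],[60,0,0,0.06,0,0,0],[60,0,0,0.06,0,0,0],[60,0,0,0.038,0,0,0],[60,0,0,0.009,0,0,0],[60,0,0,0,0,0,0]]}}

```text
clock: 53.88
tool_pos: [0.4372, 0.3709, 0.1771]
eef_rot: [0.686, 0.728, 0.0, 0.0]
contact_force: [-0.1, 0.1, -0.4]
opening: 0.599
finger_force: 0.0
```

>>> {"method": "play_rows", "body": {"rows": [[40,0,0,0,0,0,0],[20,0,0,0,0,0,0],[20,0,0,0,0,0,0],[20,0,0,0,0,0,0],[20,0,0,0,0,0,0]], "grip_force": 35}}

```text
clock: 54.5
tool_pos: [0.4378, 0.3709, 0.1779]
eef_rot: [0.686, 0.727, 0.001, 0.0]
contact_force: [0.8, -0.6, 6.3]
opening: 0.336
finger_force: 35.0
```

>>> {"method": "play_rows", "body": {"rows": [[20,0,0,-0.04,0,0,0],[20,0,0,-0.06,0,0,0],[20,0,0,-0.06,0,0,0],[20,0,0,-0.06,0,0,0],[20,-0.05,0,-0.02,0,0,0],[20,-0.055,0,0,0,0,0],[20,0,0,0,0,0,0]]}}

```text
clock: 55.38
tool_pos: [0.4439, 0.26, 0.4159]
eef_rot: [0.689, 0.725, -0.003, 0.002]
contact_force: [-0.2, 0.7, -3.0]
opening: 0.334
finger_force: 35.0
```

```bash
python3 - <<'E'
from h import *
def cr(fn,x,y,w,h,k):
    im=cv2.resize(cv2.imread('pics/'+fn)[y:y+h,x:x+w],None,fx=k,fy=k,interpolation=cv2.INTER_CUBIC)
    for u in range((x//20+1)*20,x+w,20): cv2.line(im,((u-x)*k,0),((u-x)*k,8),(0,0,255),1); cv2.putText(im,str(u),((u-x)*k+2,18),0,.4,(0,0,255),1)
    for v in range((y//20+1)*20,y+h,20): cv2.line(im,(0,(v-y)*k),(8,(v-y)*k),(0,0,255),1); cv2.putText(im,str(v),(10,(v-y)*k+4),0,.4,(0,0,255),1)
    return im
a=cr('w9.png',520,75,120,180,3); b=cr('w4.png',510,145,130,165,3)
o=np.zeros((560,760,3),np.uint8); o[:540,:360]=a; o[:495,365:755]=b; cv2.imwrite('pics/rest.png',o)
E
```

```text
(no output)
```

View pics/rest.png

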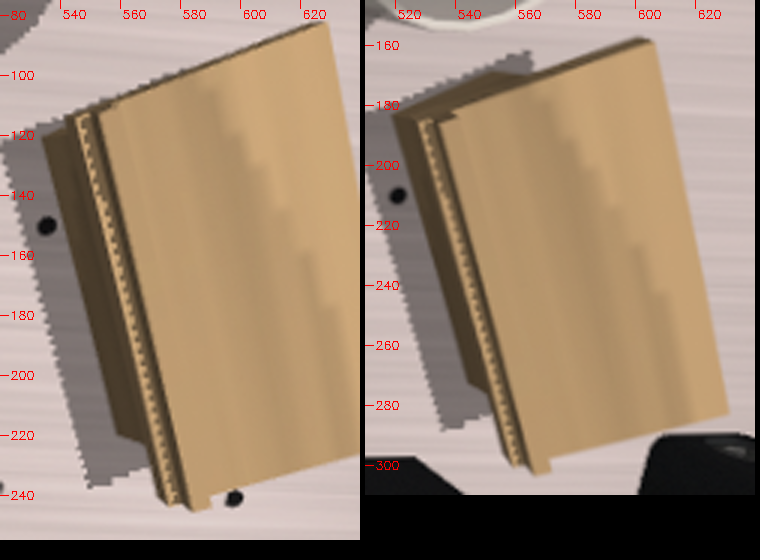

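The crop shows the rest's plate with high-side corners at (606,158) and (631,282) in w4 and (629,82) in w9. The lip is on the low left side. I'll fit the rest model to these.

```bash
python3 - <<'E'
from h import *
from scipy.optimize import least_squares
s9={'tool_pos':[.4769,-.1121,.3988],'eef_rot':R.from_euler('z',2.28,degrees=True).as_quat()}
def S(p,M): return {'tool_pos':p,'eef_rot':R.from_matrix(np.array(M)).as_quat()}
c,s_=np.cos(np.radians(2.28)),np.sin(np.radians(2.28))
s9=S([.4769,-.1121,.3988],[[c,s_,0],[s_,-c,0],[0,0,-1]]); s4=S([.5478,-.1112,.4007],[[1,.027,0],[.027,-1,-.004],[0,.004,-1]])
a=np.radians(15)
def P(p,u,v,n):
    x=u*np.cos(a)-n*np.sin(a); z=u*np.sin(a)+n*np.cos(a)+p[3]; cy,sy=np.cos(p[2]),np.sin(p[2]); return [p[0]+cy*x-sy*v,p[1]+sy*x+cy*v,z]
def res(p):
    t=p[4]; L=-.035+t
    A=w2pix('wrist',[P(p,.035,.07,0),P(p,L,.07,.008),P(p,L,-.07,.008)],s9)-[[628.7,82.3],[553.3,112.3],[585,245]]
    B=w2pix('wrist',[P(p,.035,.07,0),P(p,.035,-.07,0),P(p,L,.07,.008),P(p,L,-.07,.008)],s4)-[[606,158.3],[631,282.3],[535,185.7],[571.3,302.3]]
    return np.r_[A.ravel(),B.ravel()*.7,(p[3]-.055)/.003,(t-.006)/.003]
r_=least_squares(res,[.533,-.387,-1.05,.055,.006],x_scale=[.01,.01,.1,.01,.01]); p=r_.x
print(p.round(4),np.degrees(p[2]),r_.fun.round(1))
print('seat',np.round(P(p,-.035+p[4]+.015,0,.012),4),'cam z note')
print(tool()[0],status.get_state()['opening'])
E
```

```text
[ 0.5353 -0.386  -1.1018  0.0531  0.0054] -63.13098410416296 [-0.6 -0.6  0.3  0.1  0.8 -0.2 -0.   0.2  0.7  0.1  0.6  0.2 -2.1  0.6
 -0.6 -0.2]
seat [ 0.5275 -0.3707  0.0609] cam z note
[0.44389908 0.2600008  0.41587292] 0.33421885391216677
```

>>> {"method": "play_rows", "body": {"rows": [[20,-0.06,0.003,0,0,0,0],[20,-0.06,0.003,0,0,0,0],[20,-0.06,0.003,0,0,0,0],[20,-0.06,0.003,0,0,0,0],[20,-0.06,0.003,0,0,0,0],[20,-0.06,0.003,0,0,0,0],[20,-0.06,0.003,0,0,0,0],[20,-0.06,0.003,0,0,0,0]]}}

```text
clock: 56.38
tool_pos: [0.4955, -0.2135, 0.4165]
eef_rot: [0.686, 0.728, 0.0, -0.0]
contact_force: [1.1, 0.3, -3.8]
opening: 0.336
finger_force: 35.0
```

>>> {"method": "play_rows", "body": {"rows": [[20,-0.06,0.003,0,0,0,0],[20,-0.058,0.004,0,0,0,0],[20,0,0,0,0,0,9.5],[20,0,0,0,0,0,9.5],[20,0,0,0,0,0,9.5],[20,0,0,0,0,0,9.5],[20,0,0,0,0,0,9.5],[20,0,0,0,0,0,9.5]]}}

```text
clock: 57.38
tool_pos: [0.5096, -0.3286, 0.416]
eef_rot: [0.951, 0.31, -0.0, -0.001]
contact_force: [-0.2, 0.3, -3.1]
opening: 0.338
finger_force: 35.0
```

>>> {"method": "play_rows", "body": {"rows": [[20,0,0,0,0,0,9.4],[20,0,0,0,-7.5,0,0],[20,0,0,0,-7.5,0,0],[20,0,0,0,0,0,0],[20,0,0,0,0,0,0],[20,0,0,0,0,0,0]]}}

```text
clock: 58.12
tool_pos: [0.5095, -0.3298, 0.4164]
eef_rot: [0.964, 0.231, 0.03, 0.126]
contact_force: [0.2, 0.5, -4.0]
opening: 0.335
finger_force: 35.0
```

```bash
cat > m6.py <<'E'
from h import *
s=status.get_state(); p,M=tool(s); print(p.round(4),s['opening'],s['contact_force'].round(1) if hasattr(s['contact_force'],'round') else s['contact_force'])
y=np.radians(-63.1); X=np.array([np.cos(y),np.sin(y),0]);Y=np.array([-np.sin(y),np.cos(y),0]);Z=np.array([0,0,1.]);a=np.radians(15)
W=np.c_[Y,np.cos(a)*X+np.sin(a)*Z,np.sin(a)*X-np.cos(a)*Z]
print('rot left (tool rotvec deg)',np.degrees(R.from_matrix(M.T@W).as_rotvec()).round(2))
seat=np.array([.5275,-.3707,.0609])+.003*(np.cos(a)*X+np.sin(a)*Z)
print('shift to seat',(M.T@(seat-.166*W[:,2]-p)).round(4))
E
python3 m6.py
```

```text
[ 0.5095 -0.3298  0.4164] 0.33470114348918556 [ 0.2  0.5 -4. ]
rot left (tool rotvec deg) [-0.09 -0.01  0.03]
shift to seat [-0.0025 -0.0456  0.189 ]
```

>>> {"method": "play_rows", "body": {"rows": [[20,-0.0025,-0.0456,0,0,0,0],[20,0,0,0.05,0,0,0],[20,0,0,0.055,0,0,0],[20,0,0,0.045,0,0,0],[20,0,0,0.025,0,0,0],[20,0,0,0.007,0,0,0],[20,0,0,0,0,0,0],[20,0,0,0,0,0,0]]}}

```text
clock: 59.12
tool_pos: [0.5081, -0.3334, 0.2296]
eef_rot: [0.964, 0.231, 0.03, 0.127]
contact_force: [-4.6, 3.5, 5.8]
opening: 0.337
finger_force: 35.0
```

```bash
python3 m6.py
```

```text
[ 0.5081 -0.3334  0.2296] 0.33696790602802335 [-4.6  3.5  5.8]
rot left (tool rotvec deg) [-0.04  0.05  0.02]
shift to seat [ 0.0004 -0.      0.0079]
```

Contact came 8 mm early, which is exactly the lip height, so the bar is on the lip. I'll lift, shift up-slope and try again.

>>> {"method": "play_rows", "body": {"rows": [[20,0,0,-0.003,0,0,0],[20,0,0.005,0,0,0,0],[20,0,0,0.003,0,0,0],[20,0,0,0.002,0,0,0],[20,0,0,0.001,0,0,0],[20,0,0,0,0,0,0]], "grip_force": 20}}

```text
clock: 59.88
tool_pos: [0.5112, -0.3381, 0.2273]
eef_rot: [0.964, 0.231, 0.03, 0.127]
contact_force: [0.9, -0.2, -2.4]
opening: 0.346
finger_force: 19.7
```

```bash
python3 m6.py
```

```text
[ 0.5112 -0.3381  0.2273] 0.3457330897232191 [ 0.9 -0.2 -2.4]
rot left (tool rotvec deg) [-0.01 -0.01  0.09]
shift to seat [-0.0002 -0.0049  0.0041]
```

>>> {"method": "play_rows", "body": {"rows": [[20,0,0,0.0015,0,0,0],[20,0,0,0.001,0,0,0],[20,0,0,0,0,0,0]], "grip_force": 15}}

```text
clock: 60.25
tool_pos: [0.5115, -0.3388, 0.2251]
eef_rot: [0.964, 0.231, 0.03, 0.127]
contact_force: [0.4, 0.4, -2.5]
opening: 0.345
finger_force: 14.8
```

```bash
python3 m6.py
```

```text
[ 0.5115 -0.3388  0.2251] 0.3447111699752865 [ 0.4  0.4 -2.5]
rot left (tool rotvec deg) [ 0.01 -0.02  0.08]
shift to seat [-0.0001 -0.005   0.0019]
```

>>> {"method": "play_rows", "body": {"rows": [[20,0,0,0.001,0,0,0],[20,0,0,0.001,0,0,0],[20,0,0,0,0,0,0],[20,0,0,0,0,0,0]], "grip_force": 10}}

```text
clock: 60.75
tool_pos: [0.5114, -0.3385, 0.2231]
eef_rot: [0.964, 0.232, 0.03, 0.126]
contact_force: [-3.4, 3.8, 3.9]
opening: 0.344
finger_force: 10.0
```

>>> {"method": "play_rows", "body": {"rows": [[38,0,0,0,0,0,0],[42,0,0,0,0,0,0],[46,0,0,0,0,0,0],[46,0,0,-0.02,0,0,0],[46,0,0,-0.06,0,0,0],[46,0,0,-0.06,0,0,0],[46,0,0,-0.05,7.5,0,0],[46,-0.05,0.0,0,7.5,0,0]]}}

```text
clock: 61.75
tool_pos: [0.4482, -0.3149, 0.413]
eef_rot: [0.971, 0.238, 0.006, 0.001]
contact_force: [0.1, -1.8, -1.6]
opening: 0.458
finger_force: 0.0
```

>>> {"method": "play_rows", "body": {"rows": [[46,-0.05,0.01,0,0,0,0],[46,0,0,0,0,0,0],[46,0,0,0,0,0,0]]}}

```text
clock: 62.12
tool_pos: [0.4051, -0.3493, 0.4077]
eef_rot: [0.972, 0.233, 0.001, 0.0]
contact_force: [0.6, -0.1, -0.3]
opening: 0.46
finger_force: 0.0
```

```bash
cat > m7.py <<'E'
from h import *
import sys
s,im=save('wrist',sys.argv[1]); print(tool(s)[0].round(4),s['clock'])
d=finder.spot_in('wrist','gauge_mid'); print([(cw('wrist',x['at'],s).round(4),round(x['score'],2)) for x in d])
y=np.radians(-63.1); B=np.array([[np.cos(y),np.sin(y)],[-np.sin(y),np.cos(y)]]); seat=np.array([.5275,-.3707]); a=np.radians(15)
for m in finder.regions_of('wrist','gauge_mid')[:1]:
    mm=m['mask'].astype(np.uint8); c=max(cv2.findContours(mm,0,1)[0],key=cv2.contourArea); b=cv2.boxPoints(cv2.minAreaRect(c)); print(m['score'],b.round(1).tolist(),mm.sum())
    # top face height varies: z = .0609+.012*cos + ...; iterate with tilted plane through top face centre
    c_,Rw,o=ext('wrist',s); n=cv2.undistortPoints(b.reshape(-1,1,2).astype(float),K(c_),np.array(c_['distortion']))[:,0]; D=np.c_[n,np.ones(4)]@Rw.T
    N=np.r_[-np.sin(a)*B[0],np.cos(a)]; p0=np.array([*seat,.0609])+.012*N; t=((p0-o)@N)/(D@N); W=o+D*t[:,None]-.012*N
    L=np.c_[(W[:,:2]-seat)@B.T,W[:,2]-.0609]; print('corners in seat frame',L.round(4).tolist(),'mean',L.mean(0).round(4))
    cv2.imwrite('pics/g_'+sys.argv[1],im[:,:,::-1])
E
python3 m7.py w22.png
```

```text
[ 0.4051 -0.3493  0.4077] 62.125
[(array([ 0.5337, -0.3751,  0.0729]), 0.62)]
0.89 [[383.0, 177.8000030517578], [391.20001220703125, 32.0], [429.0, 34.20000076293945], [420.79998779296875, 179.89999389648438]] 5118
corners in seat frame [[-0.0088, -0.0601, -0.0024], [-0.0081, 0.0614, -0.0022], [0.0216, 0.0581, 0.0058], [0.0239, -0.0609, 0.0064]] mean [ 0.0071 -0.0004  0.0019]
```

```bash
python3 - <<'E'
from h import *
im=cv2.imread('pics/w22.png'); 
for v in (70,105,140): print(v,[tuple(int(k) for k in im[v,u][[2,0]]) for u in range(360,450,2)])
s=None
y=np.radians(-63.1); X=np.array([np.cos(y),np.sin(y),0]);Y=np.array([-np.sin(y),np.cos(y),0]);Z=np.array([0,0,1.]);a=np.radians(15)
U=np.cos(a)*X+np.sin(a)*Z;N=-np.sin(a)*X+np.cos(a)*Z;seat=np.array([.5275,-.3707,.0609])
q=[seat-.015*U-.004*N,seat-.0204*U-.004*N,seat-.015*U+.012*N,seat+.015*U+.012*N,seat+.04*U-.012*N]
print('lip in, lip out, barlow,barhigh, plate high',w2pix('wrist',q).round(1).tolist(), 'at +60', w2pix('wrist',[k+.05*Y for k in q]).round(1).tolist())
E
```

```text
70 [(189, 171), (190, 172), (186, 169), (187, 169), (186, 167), (165, 151), (107, 97), (109, 99), (111, 101), (159, 106), (164, 97), (168, 100), (169, 100), (168, 100), (89, 53), (98, 81), (147, 139), (154, 145), (154, 145), (154, 145), (152, 144), (153, 144), (157, 148), (155, 147), (154, 145), (155, 146), (159, 151), (147, 140), (145, 138), (144, 136), (132, 125), (131, 126), (129, 122), (126, 86), (169, 101), (177, 105), (185, 110), (187, 111), (184, 108), (183, 108), (183, 108), (185, 109), (185, 110), (187, 111), (188, 111)]
105 [(195, 176), (188, 171), (188, 170), (188, 170), (189, 172), (111, 101), (109, 99), (110, 99), (164, 106), (178, 105), (171, 102), (171, 102), (104, 62), (87, 52), (83, 65), (145, 135), (153, 144), (152, 144), (149, 140), (149, 141), (152, 143), (154, 145), (153, 145), (151, 142), (153, 145), (156, 147), (159, 150), (156, 148), (153, 145), (158, 149), (156, 147), (147, 139), (156, 97), (172, 102), (172, 102), (172, 102), (173, 103), (174, 103), (178, 105), (183, 109), (186, 111), (188, 111), (188, 113), (188, 113), (189, 113)]
140 [(194, 175), (191, 173), (189, 171), (189, 171), (110, 100), (110, 100), (110, 100), (149, 104), (152, 90), (166, 98), (173, 103), (173, 103), (103, 61), (79, 55), (144, 135), (151, 142), (153, 144), (148, 140), (148, 140), (152, 143), (152, 143), (151, 141), (149, 140), (153, 145), (153, 144), (156, 146), (152, 143), (151, 143), (157, 148), (154, 145), (143, 126), (172, 102), (173, 103), (174, 103), (171, 102), (167, 99), (166, 98), (168, 100), (170, 100), (180, 106), (187, 111), (188, 112), (188, 112), (188, 112), (187, 111)]
lip in, lip out, barlow,barhigh, plate high [[382.1, 112.2], [376.2, 112.3], [380.7, 110.8], [415.8, 110.4], [443.6, 112.4]] at +60 [[384.9, 53.4], [378.8, 53.7], [383.6, 48.9], [420.2, 47.0], [448.9, 52.7]]
```

The bar lies flat, about 5 mm from the lip contact position and inside the ±window. The arm is clear of everything. Handing in.

```bash
python3 -c "
from h import *
print(r.finish_job())"
```

```text
the job is handed in; nothing more can be done
None
```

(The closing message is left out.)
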